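Dry run of a carved panel glue-up

ROBOT

A 6-joint arm with a two-finger parallel gripper is mounted at the origin on the work surface. World frame = base frame: x ahead of the robot, y to its left, z up, the work surface at z = 0. Lengths are in m, angles in rad, forces in N, time in s.
With the tool pointing down it reaches from about 0.35 to 0.975 m from the base axis. Payload 4.9 kg.
Tool frame: the origin (TCP) lies on the centre line of the jaws, within the pads' length; the fingertips stand ctrl.tcp_to_tips ahead of it and the grasp point (between the pads) lies 3 mm ahead of it (ctrl.tcp_to_tips is the distance from the TCP to the fingertips, in m); z points along the fingers, y is the direction in which the jaws open and shut (so a half turn about z gives the same grasp; the last joint's range is limited). The gripper opens to 85 mm and grips with 20 to 120 N. Pads are 22 mm wide; open, the fingers measure 114 mm over their backs; the gripper's body (76 mm by 85 mm) begins 54 mm behind the grasp point. The pads swing forward as they close: fully open they stand 13 mm farther back than shut.
Start: joints at [-0.119, 0.053, 1.613, -0, 1.476, -0.119], TCP at [0.625, 0, 0.253] pointing down, gripper open.
Joint ranges: [-3.01, 3.01], [-1.01, 2.22], [0.06, 2.58], [-1.02, 4.17], [0.09, 2.62], [-3.14, 3.14]. Speed limits (rad/s): [2.57, 2.57, 3.14, 3.14, 3.14, 3.14].

INTERFACE

Orientations are given as a rotation vector (axis times angle).
In Python, from station import ctrl, vision gives the robot as it stands.
- The arm moves only by the tool jog_arm, never from a script. Its argument "deltas" is a list of rows, each a list of 7 numbers: the turn, a rotation vector about the tool's x, y, z in rad, then the shift along the tool's x, y, z in cm, then the opening, from 0 (shut) to 1 (fully open). A call has 1 to 12 rows; each row shifts and turns the commanded pose from where the row before left it, along the tool's axes as they then stand; what a row does not reach is not made up. A row lasts 1/12 s, in which the tool goes at most 41.7 mm and 7.16 degrees, less where a joint would pass 70% of its speed; a pose out of reach is approached as far as the arm can. A call with a gripper value outside its range is refused whole. The fingers move at their own pace and stop on an object; "grip_force" is the grip in N (left out, the last holds). Time passes only in rows, so rows that do not move let the fingers close. It gives the time, the measured TCP pose, the force and the opening at its end, in the units of the state.
- ctrl.get_obs(): the state, without advancing time (a new reading comes with each control period).
- vision.get_image(name): name is "scene" or "side" or "wrist"; returns (picture, depth): 480x640x3 uint8, red, green, blue; 480x640 float32, m along the optical axis (not along the pixel's ray), 0 where there is no reading.
- vision.calibration(name): a dict with "fx", "fy", "cx", "cy" (pixels), "dist" ([k1, k2, p1, p2, k3] as OpenCV has them; the pictures are not rectified), "rvec" (rotation vector, rad) and "tvec" (3), from world to camera coordinates, as OpenCV has them; the wrist camera has in their place "hand_eye" (4x4, takes a point from camera to tool coordinates, whose origin is the TCP and whose axes are the flange's). Camera axes: x right, y down, z forward; pixel columns grow to the right and rows downward; lengths in m; the calibration is good to about 2 mm. A picture is of the moment at which its call begins: read the wrist's pose just before it. calibration takes no time and is no camera call.
- ctrl.finish_job(): hands the job in, once; it reports no verdict.
The state is a dict: "t": time; "q": joint angles; "dq": joint speeds; "effort": joint torques, N m; "tool_pos": TCP position; "tool_rot": TCP orientation; "contact_force": force on the tool from outside, world axes, zero at the start; "wrist_torque": the same for the moment, N m; "opening": finger opening in m.
Only numpy, scipy, OpenCV 4.12 (cv2) and the standard library are available. Lean on these libraries where they do the work, as an engineer would, in place of code of your own. Each camera call takes 0.05 s, during which the arm holds its last target. There are 200 camera calls.

TASK

Set up the dry run for gluing the carvings to the three-field panel: seen from the robot, lay the square flower in the left field, the round rosette in the middle field and the leaf in the right field with its length along the panel, each face up, centred in its field and square to the borders. Then lay the long caul centred along the panel on top of all three carvings, and lower the iron weight gently, without dropping it, onto the middle of the caul. Leave the mallet, the gouge and the short caul where they are.

Things in the scene. Friction and masses are not known exactly. Their poses are not given: they have to be found in the camera images.
- panel: Fixed dark panel, 98 mm (x, front to back) by 278 mm (y, lengthwise, +y to the robot's left), between 15 mm high end stops (pins to 19). A row of three 82 mm square sunken fields; ribs round them 8 mm wide, 4 mm proud (beads 7). Origin: centre of underside. Field floors 14 mm above it; field centres x = 0, y = +90 (left), 0, -90 mm (right). On either side of the bench, yaw up to 20 degrees.
- square_flower: Loose pale carved wood piece, 52 by 52 mm square, 24 mm high, four-petalled flower on top inside a raised square edge. Origin: centre of the underside; x and y square to its sides, z up. About 40 g.
- rosette: Loose pale carved wood piece, round, 56 mm diameter, 24 mm high, eight petals on top. Like the other loose pieces, the cauls and the weight it starts on a flat grey mat 3 mm thick. Origin: centre of the underside, z up. About 35 g.
- leaf: Loose pale carved wood piece, oblong with half-round ends, 64 mm long (its y) by 36 mm wide (its x), 24 mm high, a veined leaf on top. Origin: centre of the underside, z up. Either end may point either way. About 25 g.
- long_caul: Long caul: loose straight plywood bar with cork underside, 240 mm long (its y), 50 mm wide (its x), 24 mm thick. Origin: centre of the underside, z up. About 200 g.
- weight: Iron weight: loose dark block 56 by 56 mm, 34 mm high, on top a bright round-bar handle 12 mm thick, running along its y over the middle, centre line 57 mm above the underside, legs 44 mm apart (centres), 17 mm free under the bar. Origin: centre of the underside, z up. About 0.8 kg.
- short_caul: Short caul, not needed: loose bar of the same section and look as the long caul but 120 mm long (its y), 50 mm wide, 24 mm thick. Origin: centre of the underside. Must be left where it is.
- mallet: Carver's mallet lying behind the panel (farther from the robot), not needed: dark head 66 mm by 130 mm by 46 mm high with a handle along its -y, 263 mm overall. Origin: on the underside, under the head 20 mm from its handle end. Must be left where it is.
- gouge: Wood gouge lying in front of the panel (nearer the robot), not needed: pale handle 105 mm long and 25 mm thick, thin steel blade along its +y, 208 mm overall. Origin: on the underside, at the ferrule end of the handle. Must be left where it is.
There are look-alikes about, which are no part of the job. What is shaped like the leaf but green is not meant. There is more than one size of the weight; the job needs the middle-sized.

How it is judged:
By the outcome, as a careful person would: the job done as asked, in the order asked, and still so for the second after the job is handed in, with the robot touching nothing.
It also fails if it takes over 128 s, if anything falls off the work surface, if the arm or the gripper's body presses on something with over 40 N, if the wrist force passes 120 N, or if a joint passes its speed limit or range.

## Working session

There is one attempt and no reset: what is moved stays moved. The work goes in short steps, Python scripts to look and compute and a tool call to move; the robot and the scene stay as the last step left them, time stands still between calls to the robot, and variables do not carry over. Pictures are saved under pics/ and viewed, about 12 in all and at most 16, crops included, and the job is handed in when it is done.

Besides the shell and the picture viewer there is one more tool, called after "Call:" as name(argument=value, ...) on one line, values as JSON. jog_arm: Moves the arm, as the interface text tells. Its arguments: {"type":"object","properties":{"deltas":{"type":"array"},"grip_force":{"type":"number"}},"required":["deltas"]}

```bash
ls; mkdir -p pics; python3 - <<'E'
from station import ctrl, vision
import cv2,numpy as np
print(ctrl.get_obs(), ctrl.tcp_to_tips)
for n in("scene","side","wrist"):
    im,d=vision.get_image(n); cv2.imwrite(f"pics/{n}0.png",im[:,:,::-1]); np.savez(f"pics/{n}0.npz",im=im,d=d); print(n,vision.calibration(n))
E
```

```text
pics
{'t': 0.0, 'q': array([-1.18993183e-01,  5.33074589e-02,  1.61430126e+00, -2.71736819e-05,
        1.47600048e+00, -1.19012512e-01]), 'dq': array([-0.00174906, -0.00115134, -0.0013245 , -0.00022931,  0.00058926,
        0.00164839]), 'effort': array([ 2.70554956e-04, -3.93670499e+01, -3.70175600e+01, -1.62778279e-04,
        6.93513779e-03, -6.06393527e-06]), 'tool_pos': array([6.24417302e-01, 6.73277774e-05, 2.52089268e-01]), 'tool_rot': array([-2.22030766e+00, -2.22035635e+00,  1.99046485e-03]), 'contact_force': array([-1.00027429, -0.40832639, -0.44051697]), 'wrist_torque': array([-0.01537947, -0.03562453,  0.01897929]), 'opening': 0.085369314080694} 0.022
scene {'fx': 519.7607576891302, 'fy': 519.7607576891302, 'cx': 311.0665667992766, 'cy': 237.6970032323817, 'dist': array([0.01090328, 0.        , 0.        , 0.        , 0.        ]), 'rvec': array([ 0.98977314,  2.34297694, -1.16582309]), 'tvec': array([ 0.30655206, -0.2151805 ,  1.57922045])}
side {'fx': 576.024729590549, 'fy': 576.024729590549, 'cx': 306.56476326937076, 'cy': 243.80853396627666, 'dist': array([-0.05078088,  0.        ,  0.        ,  0.        ,  0.        ]), 'rvec': array([ 2.04829317, -0.81499546,  0.39837027]), 'tvec': array([-0.32219366,  0.27074797,  1.0378336 ])}
wrist {'fx': 395.3134922250944, 'fy': 395.3134922250944, 'cx': 318.9127219604526, 'cy': 240.6188391901432, 'dist': array([-0.00308945,  0.        ,  0.        ,  0.        ,  0.        ]), 'hand_eye': array([[ 1.32962223e-03, -9.51386620e-01, -3.07996318e-01,
         7.84416835e-02],
       [ 9.99999115e-01,  1.27804946e-03,  3.69166416e-04,
         1.12135716e-03],
       [ 4.24145385e-05, -3.07996536e-01,  9.51387477e-01,
        -1.21269331e-01],
       [ 0.00000000e+00,  0.00000000e+00,  0.00000000e+00,
         1.00000000e+00]])}
```

View pics/scene0.png

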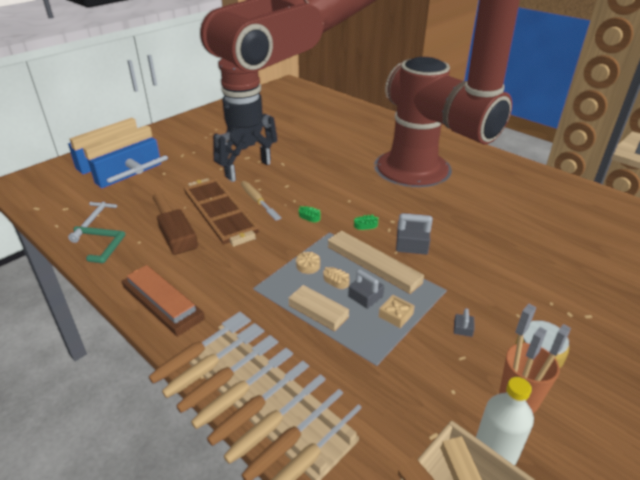

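View pics/side0.png

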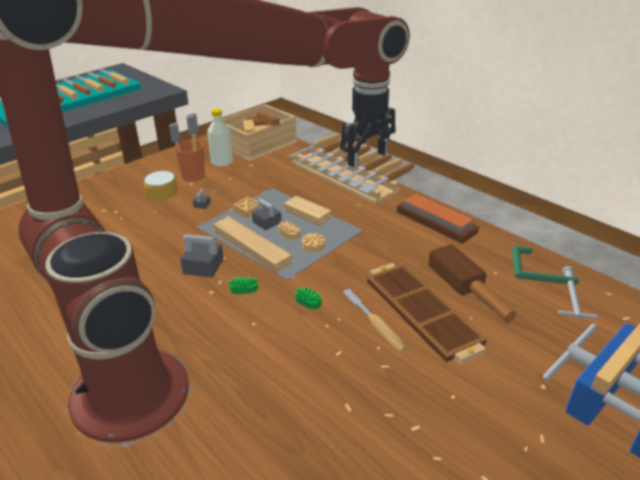

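View pics/wrist0.png

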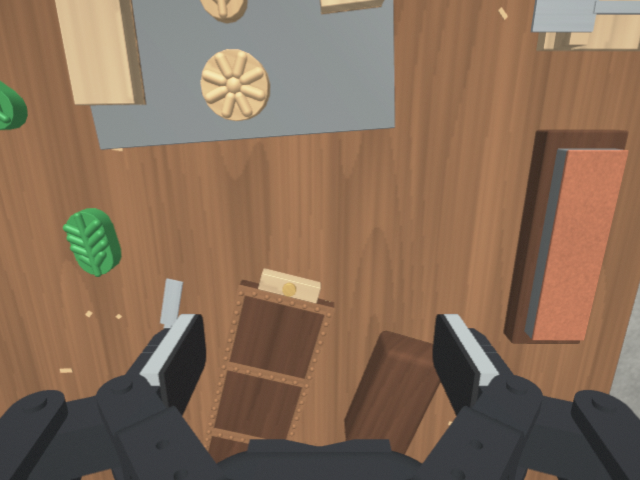

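Scene picture: middle-sized weight on the mat at (367,290), large one off the mat at (413,233), small one at (464,325). Rosette (308,262), leaf (336,277), square flower (396,310), long caul (375,260) and short caul (318,306); green leaves at (310,213) and (366,222). The panel runs about (220,210). In the wrist view, up is +y and right is +x.

```bash
cat > h.py <<'E'
import numpy as np, cv2
from scipy.spatial.transform import Rotation as R
def cam(name, vision, obs=None):
    c=vision.calibration(name); K=np.array([[c['fx'],0,c['cx']],[0,c['fy'],c['cy']],[0,0,1]])
    if name=='wrist':
        T=np.eye(4); T[:3,:3]=R.from_rotvec(obs['tool_rot']).as_matrix(); T[:3,3]=obs['tool_pos']; T=T@c['hand_eye']
    else:
        W=np.eye(4); W[:3,:3]=R.from_rotvec(c['rvec']).as_matrix(); W[:3,3]=c['tvec']; T=np.linalg.inv(W)
    return K,c['dist'],T
def rays(C,px):
    K,D,T=C; u=cv2.undistortPoints(np.float64(px).reshape(-1,1,2),K,D)[:,0]
    return np.c_[u,np.ones(len(u))]
def onz(C,px,z):
    T=C[2]; d=rays(C,px)@T[:3,:3].T; o=T[:3,3]
    return o+d*((z-o[2])/d[:,2])[:,None]
def cloud(C,px,d):  # px int Nx2
    px=np.asarray(px); r=rays(C,px)*d[px[:,1],px[:,0]][:,None]; return r@C[2][:3,:3].T+C[2][:3,3]
def proj(C,P):
    Wi=np.linalg.inv(C[2]); return cv2.projectPoints(np.float64(P).reshape(-1,1,3),cv2.Rodrigues(Wi[:3,:3])[0],Wi[:3,3],C[0],C[1])[0][:,0]
def shot(name,tag):
    from station import ctrl,vision
    o=ctrl.get_obs(); im,d=vision.get_image(name); cv2.imwrite(f'pics/{tag}.png',im[:,:,::-1]); C=cam(name,vision,o)
    np.savez(f'pics/{tag}.npz',im=im,d=d,K=C[0],D=C[1],T=C[2]); return im,d,C,o
def load(tag):
    f=np.load(f'pics/{tag}.npz'); return f['im'],f['d'],(f['K'],f['D'],f['T'])
E
python3 - <<'E'
from station import ctrl,vision; from h import *
o=ctrl.get_obs()
for n,pts in dict(scene=[(308,262),(336,277),(370,293),(396,310),(335,240),(417,283),(318,306),(220,210),(413,240),(464,325)],side=[(313,241),(289,228),(266,216),(245,206),(252,243),(307,208),(425,310)],wrist=[(235,84),(289,288),(245,283),(332,302)]).items():
    C=cam(n,vision,o); d=np.load(f'pics/{n}0.npz')['d']
    print(n); print(np.c_[pts,cloud(C,pts,d).round(3)])
E
```

```text
scene
[[ 3.080e+02  2.620e+02  5.590e-01  1.080e-01  2.200e-02]
 [ 3.360e+02  2.770e+02  5.560e-01  1.910e-01  2.600e-02]
 [ 3.700e+02  2.930e+02  5.520e-01  2.830e-01  3.600e-02]
 [ 3.960e+02  3.100e+02  1.205e+00  7.530e-01  7.840e-01]
 [ 3.350e+02  2.400e+02  4.590e-01  1.000e-01  2.600e-02]
 [ 4.170e+02  2.830e+02  4.420e-01  3.260e-01  1.900e-02]
 [ 3.180e+02  3.060e+02  6.490e-01  2.250e-01  2.700e-02]
 [ 2.200e+02  2.100e+02  5.620e-01 -2.150e-01  1.500e-02]
 [ 4.130e+02  2.400e+02  3.440e-01  2.430e-01  3.900e-02]
 [ 4.640e+02  3.250e+02  4.880e-01  4.690e-01  2.800e-02]]
side
[[ 3.13e+02  2.41e+02  5.45e-01  9.20e-02  2.70e-02]
 [ 2.89e+02  2.28e+02  5.44e-01  1.77e-01  2.50e-02]
 [ 2.66e+02  2.16e+02  5.27e-01  2.46e-01  3.70e-02]
 [ 2.45e+02  2.06e+02  5.30e-01  3.38e-01  2.60e-02]
 [ 2.52e+02  2.43e+02  4.32e-01  1.83e-01  3.20e-02]
 [ 3.07e+02  2.08e+02  6.36e-01  2.11e-01  2.90e-02]
 [ 4.25e+02  3.10e+02  5.49e-01 -2.41e-01  1.50e-02]]
wrist
[[ 2.35e+02  8.40e+01  5.57e-01  1.01e-01  2.70e-02]
 [ 2.89e+02  2.88e+02  5.96e-01 -8.50e-02  1.90e-02]
 [ 2.45e+02  2.83e+02  5.51e-01 -8.50e-02  7.00e-03]
 [ 3.32e+02  3.02e+02  6.39e-01 -1.09e-01  2.00e-03]]
```

Call:
jog_arm(deltas=[[0, 0, 0, -3, -0.4, 0, 1], [0, 0, 0, -4, -0.4, 0, 1], [0, 0, 0, -4, -0.4, 0, 1], [0, 0, 0, -4, -0.4, 0, 1], [0, 0, 0, -4, -0.4, 0, 1], [0, 0, 0, -4, -0.4, 0, 1], [0, 0, 0, -4, -0.4, 0, 1], [0, 0, 0, -3, -0.4, 0, 1], [0, 0, 0, -2, -0.4, 0, 1], [0, 0, 0, 0, 0, 0, 1], [0, 0, 0, 0, 0, 0, 1]])

```text
t: 1.07
tool_pos: [0.5884, -0.3208, 0.2526]
tool_rot: [-2.223, -2.218, -0.0]
contact_force: [0.1, 0.2, -0.1]
opening: 0.0855
```

```bash
python3 - <<'E'
from h import *
im,d,C,o=shot('wrist','panel1'); print(o['tool_pos'],o['tool_rot'],o['dq'].round(3))
E
```

```text
[ 0.58844404 -0.32083549  0.25257546] [-2.22277743e+00 -2.21822839e+00 -2.77999783e-04] [ 0.035 -0.015  0.012  0.005  0.002  0.   ]
```

Call:
jog_arm(deltas=[[0, 0, 0, 3, -0.2, 0, 1], [0, 0, 0, 4, -0.2, 0, 1], [0, 0, 0, 4, -0.2, 0, 1], [0, 0, 0, 4, -0.2, 0, 1], [0, 0, 0, 4, -0.2, 0, 1], [0, 0, 0, 4, -0.2, 0, 1], [0, 0, 0, 4, -0.2, 0, 1], [0, 0, 0, 4, -0.2, 0, 1], [0, 0, 0, 4, -0.2, 0, 1], [0, 0, 0, 4, -0.2, 0, 1], [0, 0, 0, 4, -0.2, 0, 1], [0, 0, 0, 4, -0.2, 0, 1]])

```text
t: 2.12
tool_pos: [0.5636, 0.1535, 0.2535]
tool_rot: [-2.219, -2.224, -0.001]
contact_force: [1.3, 0.0, 0.4]
opening: 0.0854
```

Call:
jog_arm(deltas=[[0, 0, 0, 3, 0, 0, 1], [0, 0, 0, 1.5, 0, 0, 1], [0, 0, 0, 0, 0, 0, 1], [0, 0, 0, 0, 0, 0, 1], [0, 0, 0, 0, 0, 0, 1]])

```text
t: 2.53
tool_pos: [0.5648, 0.1944, 0.2532]
tool_rot: [2.221, 2.221, -0.001]
contact_force: [-0.1, -0.4, 0.1]
opening: 0.0857
```

```bash
python3 - <<'E'
from h import *
im,d,C,o=shot('wrist','mat1'); print(o['tool_pos'],o['tool_rot'],o['dq'].round(3))
E
```

```text
[0.56480678 0.1944453  0.25317883] [ 2.22131815e+00  2.22112864e+00 -1.00739130e-03] [-0.021 -0.001  0.     0.001 -0.003  0.003]
```

View pics/panel1.png

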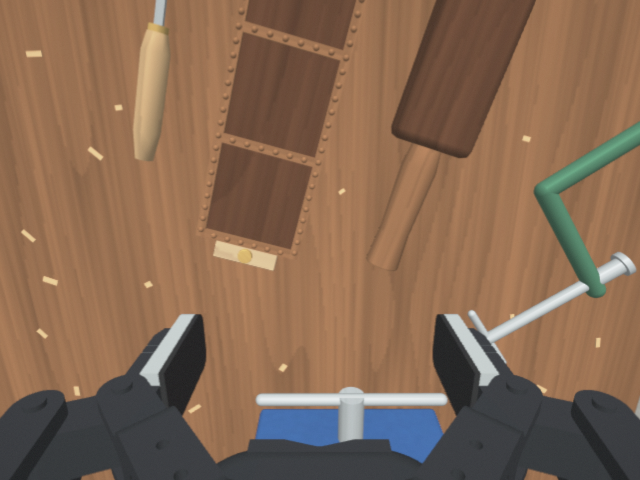

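View pics/mat1.png

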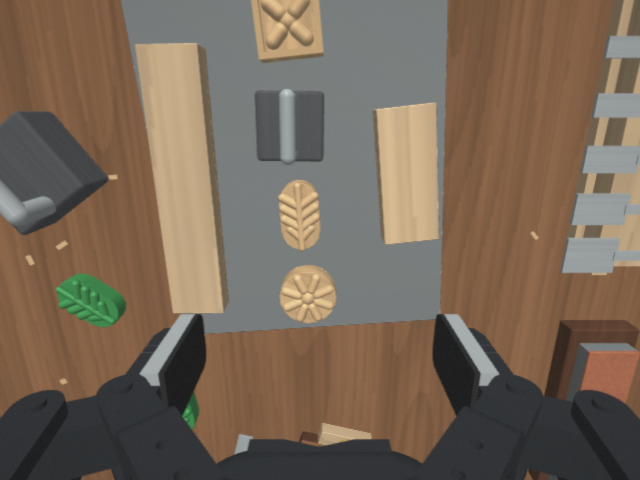

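Panel1: the panel's right end is at about (250,245), with its end stop and a middle field at (281,95). The mallet is on its right and the gouge on its left. Mat1: rosette (308,295), leaf (300,215), weight (290,126), square flower (287,25), long caul (183,178). Possible mix-ups are the green leaves (91,300) and (190,412), the big weight (40,165) and the short caul (408,172). The choices are clear from colour and size.

```bash
cat >> h.py <<'E'
def hgt(im,d,C):
    v,u=np.mgrid[0:480,0:640]; px=np.c_[u.ravel(),v.ravel()]; return cloud(C,px,d).reshape(480,640,3)
def rect(P):
    (c,(w,h),a)=cv2.minAreaRect((P[:,:2]*1000).astype(np.float32)); 
    return np.round(c,1),np.round((w,h),1),round(a,1)
E
python3 - <<'E'
from h import *
im,d,C=load('mat1'); P=hgt(im,d,C)
m=((P[...,2]>0.017)&(d>0)).astype(np.uint8); m=cv2.morphologyEx(m,cv2.MORPH_OPEN,np.ones((3,3)))
n,L,S,_=cv2.connectedComponentsWithStats(m)
for i in range(1,n):
    if S[i,4]>300 and S[i,1]+S[i,3]<330: 
        Q=P[L==i]; zt=np.percentile(Q[:,2],90); print(S[i],zt.round(4),rect(Q), rect(Q[Q[:,2]>zt-.004]),'med',np.median(Q[:,:2],0).round(4))
# panel
from types import SimpleNamespace
f=np.load('pics/wrist0.npz'); from station import vision
C0=cam('wrist',vision,dict(tool_pos=np.array([.624417,0,.252089]),tool_rot=np.array([-2.220308,-2.220356,.00199])))
A=[]
for im,d,C in((f['im'],f['d'],C0),load('panel1')):
    P=hgt(im,d,C); hsv=cv2.cvtColor(im,cv2.COLOR_RGB2HSV)
    m=(P[...,2]>0.009)&(P[...,2]<0.026)&(d>0)&(np.abs(P[...,0]-.57)<.13)&(P[...,1]<0)&(P[...,1]>-.42)
    n,L,S,_=cv2.connectedComponentsWithStats(m.astype(np.uint8)); i=1+np.argmax(S[1:,4]); m=L==i
    Q=P[m]; print(S[i],Q.min(0),Q.max(0),rect(Q)); A.append(Q)
    # top of ribs / floors
    print(np.histogram(Q[:,2],bins=np.arange(.008,.027,.002))[0])
    np.save('pics/pan%d.npy'%len(A),Q)
    ys=np.flatnonzero(m.any(1)); 
print(rect(np.vstack(A)))
E
```

```text
[ 251    0   72   61 3815] 0.0281 (array([540.7, 337.5]), array([52.1, 42.9]), 5.7) (array([540.7, 337.1]), array([52.2, 42. ]), 5.5) med [0.5399 0.3366]
[  560     0    80   275 10102] 0.0469 (array([817.1, 244.2]), array([ 69.3, 228.8]), 0.1) (array([816.3, 232.3]), array([ 67.7, 191.9]), 0.1) med [0.8123 0.2265]
[ 255   89   69   76 4788] 0.0658 (array([541.2, 262.1]), array([55.6, 56. ]), 89.2) (array([541.2, 262. ]), array([54.9, 11.6]), 89.1) med [0.5433 0.2632]
[ 375  103   64  141 7949] 0.0286 (array([644.4, 219.1]), array([ 50.8, 120.1]), 6.7) (array([644.6, 219.1]), array([ 50.5, 120.1]), 6.4) med [0.6434 0.2237]
[   0  111  101  124 8458] 0.0754 (array([317.6, 222.9]), array([78.2, 76.9]), 35.0) (array([329.8, 207.1]), array([15.5, 36.5]), 32.3) med [0.3358 0.2244]
[ 278  182   42   69 2311] 0.0273 (array([547.6, 182. ]), array([36. , 63.3]), 3.2) (array([548., 182.]), array([35.6, 63.1]), 4.0) med [0.548  0.1842]
[ 279  270   57   53 2357] 0.0275 (array([554.6, 100.7]), array([55.2, 54.8]), 6.5) (array([555.1, 101.4]), array([53.1, 53.5]), 62.1) med [0.5546 0.1034]
[  56  280   63   47 1896] 0.0243 (array([335.4,  91.1]), array([37.4, 63.7]), 53.2) (array([335.5,  91.3]), array([35.6, 63.6]), 49.9) med [0.337  0.0931]
[  203   271   131   192 15645] [ 0.49411441 -0.31044068  0.00900965] [ 0.63969322 -0.07053198  0.02286412] (array([ 565.3, -197.8]), array([248.9,  98.3]), 74.8)
[  44   81 2034 8901 1294 2685  584   22    0]
[  195     0   171   271 30018] [ 0.47314151 -0.38833381  0.01151093] [ 0.6261169  -0.15584654  0.02346788] (array([ 547.1, -263.1]), array([245.4,  98.3]), 74.8)
[    0     7  4605 16610  2446  5076  1207    67     0]
(array([ 556.4, -229.6]), array([314.9,  98.7]), 74.8)
```

```bash
cat >> h.py <<'E'
PC=np.array([.5564,-.2296]); PYAW=-15.2
def pan(x,y,C=None): 
    a=np.radians(PYAW); return PC+np.array([np.cos(a)*x-np.sin(a)*y,np.sin(a)*x+np.cos(a)*y])
def inpan(P):
    a=np.radians(PYAW); q=P[:,:2]-PC; return q@np.array([[np.cos(a),-np.sin(a)],[np.sin(a),np.cos(a)]])
def yaw(o):  # world yaw of jaw axis (tool y) from world x, deg
    y=R.from_rotvec(o['tool_rot']).as_matrix()[:,1]; return np.degrees(np.arctan2(y[1],y[0]))
def go(o,xyz,yw):
    M=R.from_rotvec(o['tool_rot']).as_matrix(); s=M.T@(np.array(xyz)-o['tool_pos'])*100
    dy=(yw-yaw(o)+90)%180-90
    print('shift cm',s.round(2),'turn z rad',round(-np.radians(dy),3),'(%.1f deg)'%dy)
E
python3 - <<'E'
from h import *
from station import ctrl
im,d,C=load('mat1'); P=hgt(im,d,C)
m=(P[...,2]>0.02)&(P[...,2]<.033)&(d>0); m[305:]=0; m[:,:130]=0;m[:,235:]=0
Q=P[m]; print('caul',rect(Q)); 
print('tip',P[316:330:3,185:200:5,2].round(3), P[330,[440,450,460]])
for i in(1,2):
    q=np.load(f'pics/pan{i}.npy'); p=inpan(q)*1000; k=(q[:,2]>.0165)&(abs(p[:,0])<36); print(np.c_[np.arange(-150,151,3)[:-1],np.histogram(p[k,1],np.arange(-150,151,3))[0]][np.histogram(p[k,1],np.arange(-150,151,3))[0]>0].tolist())
o=ctrl.get_obs(); go(o,[.5548,.1013,.10],4); print(yaw(o))
for y in(90,0,-90): print(pan(0,y/1000))
E
```

```text
caul (array([445.3, 208.6]), array([ 51.1, 234.4]), 0.5)
tip [[0.25  0.25  0.251]
 [0.252 0.253 0.253]
 [0.255 0.254 0.253]
 [0.256 0.257 0.254]
 [0.259 0.259 0.254]] [[0.60864172 0.2001728  0.25180078]
 [0.60928576 0.2047105  0.25943748]
 [0.61268515 0.20457229 0.25919991]]
[[-51, 24], [-48, 64], [-45, 90], [-42, 70], [-39, 1], [-33, 1], [-15, 2], [-9, 1], [0, 1], [24, 1], [27, 1], [36, 1], [39, 69], [42, 135], [45, 197], [48, 123], [51, 1], [54, 1], [90, 1], [99, 1], [102, 1], [111, 1], [114, 1], [120, 1], [123, 1], [129, 76], [132, 177], [135, 232], [138, 109], [141, 37], [144, 40], [147, 58]]
[[-150, 56], [-147, 58], [-144, 54], [-141, 104], [-138, 202], [-135, 252], [-132, 123], [-129, 1], [-126, 2], [-123, 1], [-120, 1], [-114, 2], [-111, 1], [-108, 2], [-105, 3], [-99, 1], [-93, 1], [-90, 3], [-87, 2], [-84, 1], [-81, 2], [-78, 1], [-72, 1], [-69, 2], [-66, 1], [-63, 1], [-60, 1], [-57, 1], [-54, 1], [-51, 118], [-48, 273], [-45, 293], [-42, 99], [-39, 4], [-36, 5], [-33, 4], [-30, 1], [-24, 1], [-21, 1], [-18, 2], [-15, 2], [-12, 4], [-6, 3], [-3, 1], [0, 1], [3, 3], [6, 2], [9, 6], [12, 2], [15, 1], [18, 5], [21, 3], [24, 3], [27, 1], [30, 5], [33, 1], [36, 1], [39, 180], [42, 369], [45, 346], [48, 106], [51, 2], [54, 2], [57, 3], [60, 3], [63, 3], [66, 4], [69, 1], [72, 1]]
shift cm [-9.26 -1.01 15.33] turn z rad -0.071 (4.1 deg)
-0.057772502944219345
[ 0.57999703 -0.14274852]
[ 0.5564 -0.2296]
[ 0.53280297 -0.31645148]
```

Call:
jog_arm(deltas=[[0, 0, -0.07, -3, -0.3, 3, 1], [0, 0, 0, -3.2, -0.3, 4, 1], [0, 0, 0, -3.1, -0.4, 3.3, 1], [0, 0, 0, 0, 0, 0, 1], [0, 0, 0, 0, 0, 0, 1]])

```text
t: 3.0
tool_pos: [0.5581, 0.1084, 0.1585]
tool_rot: [-2.145, -2.29, 0.006]
contact_force: [-0.1, -0.2, 0.6]
opening: 0.0852
```

```bash
python3 - <<'E'
from h import *
im,d,C,o=shot('wrist','ros'); P=hgt(im,d,C)
m=(P[...,2]>0.017)&(P[...,2]<.035)&(d>0)&(np.hypot(P[...,0]-.555,P[...,1]-.101)<.036)
Q=P[m]; print(rect(Q)); c=cv2.minEnclosingCircle((Q[:,:2]*1000).astype(np.float32)); print(c)
# petal phase: high points at mid radius
for zc in (.025,.026): 
    q=Q[Q[:,2]>zc][:,:2]-np.array(c[0])/1000; r=np.hypot(*q.T); k=(r>.01)&(r<.022); print(k.sum(),np.degrees(np.angle(np.exp(8j*np.arctan2(q[k,1],q[k,0])).mean()))/8,abs(np.exp(8j*np.arctan2(q[k,1],q[k,0])).mean()))
print(o['tool_pos'],yaw(o)); go(o,[c[0][0]/1000,c[0][1]/1000,.027],yaw(o))
cv2.imwrite('pics/rosc.png',cv2.resize(im[100:400,150:490,::-1],None,fx=1.5,fy=1.5))
E
```

```text
(array([554.5, 100.5]), array([55.2, 55.3]), 27.4)
((554.5577392578125, 99.94495391845703), 28.22463607788086)
1584 -19.558035401244734 0.3935255784583498
1277 -19.41783319139474 0.5313707058250335
[0.55813833 0.10839948 0.15852158] 3.753717608107273
shift cm [-0.82 -0.34 13.15] turn z rad -0.0 (0.0 deg)
```

View pics/rosc.png

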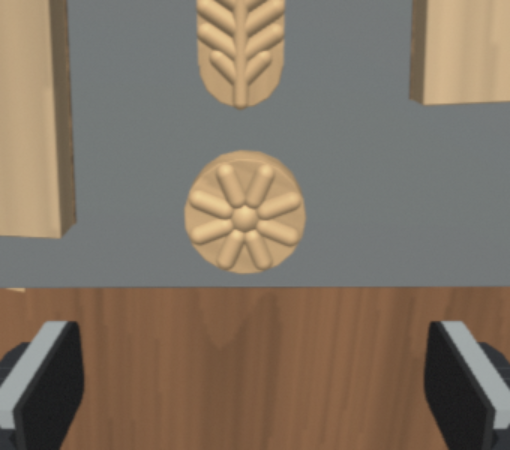

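The crop shows the pale round rosette with eight petals at crop (245,212), clear of the leaf and the caul. Descending.

Call:
jog_arm(deltas=[[0, 0, 0, -0.8, -0.3, 3, 1], [0, 0, 0, 0, 0, 3.5, 1], [0, 0, 0, 0, 0, 3.5, 1], [0, 0, 0, 0, 0, 2.2, 1], [0, 0, 0, 0, 0, 1, 1], [0, 0, 0, 0, 0, 0, 1], [0, 0, 0, 0, 0, 0, 0.4], [0, 0, 0, 0, 0, 0, 0.4], [0, 0, 0, 0, 0, 0, 0.4], [0, 0, 0, 0, 0, 0, 0.4], [0, 0, 0, 0, 0, 0, 0.4], [0, 0, 0, 0, 0, 0, 0.4]], grip_force=30)

```text
t: 4.05
tool_pos: [0.5597, 0.103, 0.0323]
tool_rot: [2.14, 2.295, 0.006]
contact_force: [-0.6, 0.4, 6.6]
opening: 0.0548
```

Call:
jog_arm(deltas=[[0, 0, 0, 0, 0, 0, 0.4], [0, 0, 0, 0, 0, 0, 0.4], [0, 0, 0, 0, 0, 0, 0.4]])

```text
t: 4.3
tool_pos: [0.5597, 0.103, 0.0323]
tool_rot: [2.14, 2.295, 0.006]
contact_force: [-0.1, 0.2, 7.3]
opening: 0.055
```

```bash
python3 - <<'E'
from h import *
im,d,C,o=shot('wrist','rosg'); P=hgt(im,d,C); print(o)
cv2.imwrite('pics/rosg.png',im[160:480,:,::-1])
E
```

```text
{'t': 4.3, 'q': array([ 5.11255971e-02,  1.60247895e-01,  1.89579953e+00,  3.20465971e-04,
        1.08018298e+00, -1.90191852e-02]), 'dq': array([ 0.00030735, -0.00124918, -0.00196625,  0.00116114,  0.00030284,
       -0.00038546]), 'effort': array([-3.62274488e-01, -3.40233922e+01, -2.74907523e+01, -1.30458218e-01,
       -1.80972428e-01,  6.23424436e-03]), 'tool_pos': array([0.55973997, 0.10301196, 0.03231243]), 'tool_rot': array([2.13994312, 2.29522532, 0.00635299]), 'contact_force': array([-0.10229852,  0.24058839,  7.28713622]), 'wrist_torque': array([ 0.0143766 ,  0.14496354, -0.01504767]), 'opening': 0.055006487134364256}
```

View pics/rosg.png

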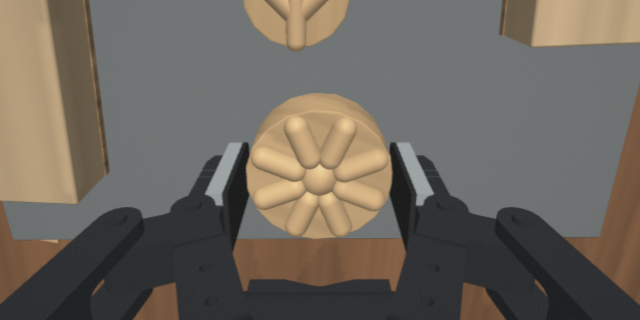

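The rosette sits between the pads at crop (320,178), opening 55 mm. I'll lift it and measure its offset in the hand.

Call:
jog_arm(deltas=[[0, 0, 0, 0, 0, -1, 0.4], [0, 0, 0, 0, 0, -2, 0.4], [0, 0, 0, 0, 0, -2.5, 0.4], [0, 0, 0, 0, 0, -2, 0.4], [0, 0, 0, 0, 0, 0, 0.4], [0, 0, 0, 0, 0, 0, 0.4]])

```text
t: 4.85
tool_pos: [0.5585, 0.1028, 0.1065]
tool_rot: [2.14, 2.296, 0.005]
contact_force: [-0.1, 0.2, -0.6]
opening: 0.0545
```

```bash
cat >> h.py <<'E'
def held(tag,zlo,zhi,sat=60):
    """pale wood points in tool coordinates within z range (tool z, m)"""
    im,d,C,o=shot('wrist',tag); P=hgt(im,d,C); M=R.from_rotvec(o['tool_rot']).as_matrix(); Tt=(P-o['tool_pos'])@M
    hs=cv2.cvtColor(im,cv2.COLOR_RGB2HSV); m=(d>0)&(Tt[...,2]>zlo)&(Tt[...,2]<zhi)&(abs(Tt[...,0])<.06)&(abs(Tt[...,1])<.05)&(hs[...,1]>sat)&(hs[...,2]>90)
    n,L,S,_=cv2.connectedComponentsWithStats(m.astype(np.uint8)); i=1+np.argmax(S[1:,4]); return Tt[L==i],o
E
python3 - <<'E'
from h import *
q,o=held('rosl',-.03,.03); print('ztop',np.percentile(q[:,2],[1,5,50,95]),'rect tool mm',rect(q),cv2.minEnclosingCircle((q[:,:2]*1000).astype(np.float32)))
print(o['tool_pos'],yaw(o),o['opening'],o['contact_force'])
E
```

```text
ztop [0.00416348 0.00465358 0.00747229 0.01905352] rect tool mm (array([-2.3,  1.1]), array([55.7, 55.8]), 53.2) ((-2.429081439971924, 1.1260055303573608), 28.420148849487305)
[0.55852711 0.10278027 0.10647396] 4.010669753928419 0.05447370451285528 [-0.11750329  0.22549777 -0.6034952 ]
```

```bash
cat >> h.py <<'E'
def go2(o,xy,z,yw,off=(0,0)):
    "turn first, then shift, in the turned frame; off = piece centre in tool x,y (m)"
    dy=(yw-yaw(o)+90)%180-90; yn=np.radians(yaw(o)+dy); ty=np.array([np.cos(yn),np.sin(yn)]); tx=np.array([-ty[1],ty[0]])
    t=np.array(xy)-off[0]*tx-off[1]*ty; s=t-o['tool_pos'][:2]
    print('turn %.3f rad; shift cm x %.2f y %.2f z(down) %.2f; target'%(-np.radians(dy),s@tx*100,s@ty*100,(o['tool_pos'][2]-z)*100),t.round(4))
E
python3 - <<'E'
from h import *
from station import ctrl
o=ctrl.get_obs(); print(R.from_rotvec(o['tool_rot']).as_matrix().round(3)); go2(o,pan(0,0),.07,PYAW,(-.0024,0))
E
```

```text
[[-0.07   0.998  0.001]
 [ 0.998  0.07   0.   ]
 [-0.     0.001 -1.   ]]
turn 0.335 rad; shift cm x -31.85 y 8.62 z(down) 3.47; target [ 0.557  -0.2273]
```

Call:
jog_arm(deltas=[[0, 0, 0.085, 0, 0, 0, 0.4], [0, 0, 0.085, 0, 0, 0, 0.4], [0, 0, 0.085, 0, 0, 0, 0.4], [0, 0, 0.08, 0, 0, 0, 0.4], [0, 0, 0, -3, 0.8, 0, 0.4], [0, 0, 0, -4, 1.1, 0, 0.4], [0, 0, 0, -4, 1.1, 0, 0.4], [0, 0, 0, -4, 1.1, 0, 0.4], [0, 0, 0, -4, 1.1, 0, 0.4], [0, 0, 0, -4, 1.1, 0, 0.4], [0, 0, 0, -4, 1.1, 0, 0.4], [0, 0, 0, -3.4, 1, 0, 0.4]])

```text
t: 5.9
tool_pos: [0.5571, -0.2148, 0.1022]
tool_rot: [-2.494, -1.905, 0.003]
contact_force: [1.1, -0.3, -0.5]
opening: 0.0546
```

Call:
jog_arm(deltas=[[0, 0, 0, -1.5, 0.3, 0.5, 0.4], [0, 0, 0, 0, 0, 0.5, 0.4], [0, 0, 0, 0, 0, 0, 0.4], [0, 0, 0, 0, 0, 0, 0.4]])

```text
t: 6.23
tool_pos: [0.5566, -0.2262, 0.0922]
tool_rot: [-2.492, -1.907, 0.002]
contact_force: [-0.1, 0.3, -0.6]
opening: 0.0544
```

```bash
cat >> h.py <<'E'
def panfit(tag=None,data=None,show=True):
    """rib points (z 16.5..24 mm) -> panel centre offset & yaw error against PC/PYAW"""
    im,d,C=data if data else load(tag); P=hgt(im,d,C); p=inpan(P.reshape(-1,3))*1000; z=P[...,2].ravel(); ok=(d.ravel()>0)
    k=ok&(z>.016)&(z<.026)&(abs(p[:,0])<52)&(abs(p[:,1])<142)
    out={}
    for yc in(-135,-45,45,135):
        s=k&(abs(p[:,1]-yc)<7)&(abs(p[:,0])<36)
        if s.sum()>40: a=np.polyfit(p[s,0],p[s,1],1); out['y%d'%yc]=(int(s.sum()),round(np.polyval(a,0)-yc,1),'slope deg %.1f'%np.degrees(np.arctan(-a[0])))
    for xc in(-45,45):
        for yc in(-90,0,90):
            s=k&(abs(p[:,0]-xc)<7)&(abs(p[:,1]-yc)<36)
            if s.sum()>40: a=np.polyfit(p[s,1]-yc,p[s,0],1); out['x%d@%d'%(xc,yc)]=(int(s.sum()),round(a[1]-xc,1),'%.1f'%np.degrees(np.arctan(a[0])))
    print(out); return P,p.reshape(480,640,2)
E
python3 - <<'E'
from h import *
im,d,C,o=shot('wrist','prepl'); panfit(data=(im,d,C)); print(o['tool_pos'],o['contact_force']); go2(o,pan(0,0),.0433,PYAW,(-.0024,0))
print('panel1 now'); panfit('panel1')
E
```

```text
{'y45': (2479, np.float64(0.1), 'slope deg -0.1'), 'x-45@-90': (948, np.float64(0.8), '3.0'), 'x-45@0': (1512, np.float64(0.6), '-0.1'), 'x-45@90': (3063, np.float64(0.6), '0.3'), 'x45@-90': (946, np.float64(-0.3), '-3.2'), 'x45@0': (1510, np.float64(-0.2), '-0.1'), 'x45@90': (3105, np.float64(-0.2), '0.1')}
[ 0.5565945  -0.22623101  0.0921663 ] [-0.12163278  0.26937716 -0.60583746]
turn 0.001 rad; shift cm x -0.09 y 0.07 z(down) 4.89; target [ 0.557  -0.2273]
panel1 now
{'y-135': (739, np.float64(-0.1), 'slope deg -0.2'), 'y-45': (809, np.float64(-0.0), 'slope deg -0.1'), 'y45': (1022, np.float64(-0.4), 'slope deg 0.1'), 'x-45@-90': (752, np.float64(0.4), '-0.1'), 'x-45@0': (953, np.float64(0.3), '-0.0'), 'x-45@90': (129, np.float64(4.3), '6.6'), 'x45@-90': (668, np.float64(-0.1), '-0.1'), 'x45@0': (836, np.float64(-0.1), '-0.1'), 'x45@90': (469, np.float64(0.0), '0.6')}
```

Call:
jog_arm(deltas=[[0, 0, 0, -0.1, 0, 1.5, 0.4], [0, 0, 0, 0, 0, 2, 0.4], [0, 0, 0, 0, 0, 1, 0.4], [0, 0, 0, 0, 0, 0.2, 0.4], [0, 0, 0, 0, 0, 0.1, 0.4], [0, 0, 0, 0, 0, 0, 0.4]])

```text
t: 6.78
tool_pos: [0.5578, -0.2285, 0.0466]
tool_rot: [2.494, 1.909, 0.0]
contact_force: [-0.3, -0.4, -0.4]
opening: 0.0548
```

Call:
jog_arm(deltas=[[0, 0, 0, 0.1, -0.2, 0.1, 0.4], [0, 0, 0, 0, 0, 0.15, 0.4], [0, 0, 0, 0, 0, 0, 0.4], [0, 0, 0, 0, 0, 0, 0.4]])

```text
t: 7.12
tool_pos: [0.556, -0.2275, 0.0441]
tool_rot: [2.495, 1.908, 0.0]
contact_force: [0.4, 0.3, -0.3]
opening: 0.0548
```

Call:
jog_arm(deltas=[[0, 0, 0, 0, 0, 0.08, 0.4], [0, 0, 0, 0, 0, 0.08, 0.4], [0, 0, 0, 0, 0, 0, 0.4]])

```text
t: 7.37
tool_pos: [0.5562, -0.2277, 0.0434]
tool_rot: [2.495, 1.908, 0.0]
contact_force: [-2.2, 1.4, 6.4]
opening: 0.0545
```

Contact at 6 N. Release, rise, and look.

Call:
jog_arm(deltas=[[0, 0, 0, 0, 0, 0, 0.85], [0, 0, 0, 0, 0, 0, 0.85], [0, 0, 0, 0, 0, 0, 0.85], [0, 0, 0, 0, 0, 0, 0.85], [0, 0, 0, 0, 0, -2, 0.85], [0, 0, 0, 0, 0, -3, 1], [0, 0, 0, 0, 0, -3, 1], [0, 0, 0, 0, 0, -2.5, 1], [0, 0, 0, 0, 0, 0, 1], [0, 0, 0, 0, 0, 0, 1]])

```text
t: 8.2
tool_pos: [0.557, -0.228, 0.1494]
tool_rot: [2.492, 1.906, 0.003]
contact_force: [0.2, 0.6, -0.9]
opening: 0.0855
```

```bash
cat >> h.py <<'E'
def piece_on_panel(P,p,yc,zmin=.030,zmax=.046):
    m=(P[...,2]>zmin)&(P[...,2]<zmax)&(abs(p[...,0])<45)&(abs(p[...,1]-yc)<45)
    q=p[m]; q=np.c_[q[:,0],q[:,1]-yc]; print('piece in field %d:'%yc, cv2.minAreaRect(q.astype(np.float32)), cv2.minEnclosingCircle(q.astype(np.float32)))
E
python3 - <<'E'
from h import *
im,d,C,o=shot('wrist','pl1'); P,p=panfit(data=(im,d,C)); piece_on_panel(P,p,0); print(o['tool_pos'],o['contact_force'])
go2(o,[.541,.333],.15,5.6)
E
```

```text
{'y-135': (1079, np.float64(0.7), 'slope deg 0.1'), 'y-45': (1187, np.float64(0.8), 'slope deg -0.1'), 'y45': (1486, np.float64(0.1), 'slope deg 0.0'), 'y135': (2305, np.float64(-0.0), 'slope deg -0.1'), 'x-45@-90': (957, np.float64(0.5), '0.0'), 'x-45@0': (1303, np.float64(0.5), '-0.1'), 'x-45@90': (1811, np.float64(0.4), '0.1'), 'x45@-90': (949, np.float64(-0.1), '-0.1'), 'x45@0': (1287, np.float64(-0.2), '0.1'), 'x45@90': (1809, np.float64(-0.2), '0.0')}
piece in field 0: ((0.3873310089111328, -0.2941093444824219), (55.501773834228516, 55.24466323852539), 85.46497344970703) ((0.219176784157753, -0.29367804527282715), 28.093128204345703)
[ 0.55699607 -0.2280382   0.14935082] [ 0.1932116   0.57129319 -0.94299547]
turn -0.363 rad; shift cm x 55.99 y 3.88 z(down) -0.06; target [0.541 0.333]
```

The rosette is within 0.7 mm of the field centre. Next is the flower.

Call:
jog_arm(deltas=[[0, 0, -0.09, 0, 0, 0, 1], [0, 0, -0.09, 0, 0, 0, 1], [0, 0, -0.09, 0, 0, 0, 1], [0, 0, -0.093, 0, 0, 0, 1], [0, 0, 0, 3, 0.3, 0, 1], [0, 0, 0, 4, 0.3, 0, 1], [0, 0, 0, 4, 0.3, 0, 1], [0, 0, 0, 4, 0.3, 0, 1], [0, 0, 0, 4, 0.3, 0, 1], [0, 0, 0, 4, 0.3, 0, 1], [0, 0, 0, 4, 0.3, 0, 1], [0, 0, 0, 4, 0.3, 0, 1]])

```text
t: 9.25
tool_pos: [0.5475, 0.0853, 0.1446]
tool_rot: [-2.108, -2.325, 0.004]
contact_force: [0.5, -0.7, 0.0]
opening: 0.0852
```

Call:
jog_arm(deltas=[[0, 0, 0, 4, 0.3, 0, 1], [0, 0, 0, 4, 0.3, 0, 1], [0, 0, 0, 4, 0.3, 0, 1], [0, 0, 0, 4, 0.3, 0, 1], [0, 0, 0, 4, 0.3, 0, 1], [0, 0, 0, 4, 0, 0, 1], [0, 0, 0, 1.5, 0, 0, 1], [0, 0, 0, 0, 0, 0, 1], [0, 0, 0, 0, 0, 0, 1]])

```text
t: 10.0
tool_pos: [0.5382, 0.3385, 0.1449]
tool_rot: [-2.108, -2.329, 0.006]
contact_force: [-0.2, -0.6, -0.4]
opening: 0.0849
```

```bash
cat >> h.py <<'E'
def pick(tag,z,xy,zlo=.017,zhi=.033,rad=.045):
    im,d,C,o=shot('wrist',tag); P=hgt(im,d,C)
    m=(P[...,2]>zlo)&(P[...,2]<zhi)&(d>0)
    n,L,S,_=cv2.connectedComponentsWithStats(m.astype(np.uint8))
    b=[(np.hypot(*(P[L==i][:,:2].mean(0)-xy)),i) for i in range(1,n) if S[i,4]>500]; i=min(b)[1]
    Q=P[L==i]; r=rect(Q); print(tag,r,'box',S[i],'ztop',np.percentile(Q[:,2],95)); print(o['tool_pos'],yaw(o))
    return r,o
E
python3 - <<'E'
from h import *
r,o=pick('flo',0,[.54,.335]); a=(r[2]+45)%90-45; go2(o,r[0]/1000,.03,a)
E
```

```text
flo (array([540.5, 342.5]), array([52.2, 52.4]), 5.8) box [ 280  193   85   82 6721] ztop 0.02838487040473478
[0.53822463 0.3384816  0.1448962 ] 5.703958521951818
turn -0.002 rad; shift cm x 0.38 y 0.27 z(down) 11.49; target [0.5405 0.3425]
```

Call:
jog_arm(deltas=[[0, 0, 0, 0.4, 0.2, 3, 1], [0, 0, 0, 0, 0, 3.5, 1], [0, 0, 0, 0, 0, 3, 1], [0, 0, 0, 0, 0, 1.5, 1], [0, 0, 0, 0, 0, 0.3, 1], [0, 0, 0, 0, 0, 0, 0.4], [0, 0, 0, 0, 0, 0, 0.4], [0, 0, 0, 0, 0, 0, 0.4], [0, 0, 0, 0, 0, 0, 0.4], [0, 0, 0, 0, 0, 0, 0.4], [0, 0, 0, 0, 0, 0, 0.4], [0, 0, 0, 0, 0, 0, 0.4]])

```text
t: 11.05
tool_pos: [0.5429, 0.3436, 0.0371]
tool_rot: [2.108, 2.326, 0.007]
contact_force: [1.2, -1.0, 6.7]
opening: 0.0511
```

Call:
jog_arm(deltas=[[0, 0, 0, 0, 0, -1, 0.4], [0, 0, 0, 0, 0, -2, 0.4], [0, 0, 0, 0, 0, -2.5, 0.4], [0, 0, 0, 0, 0, -2, 0.4], [0, 0, 0, 0, 0, 0, 0.4], [0, 0, 0, 0, 0, 0, 0.4]])

```text
t: 11.55
tool_pos: [0.5418, 0.3435, 0.1112]
tool_rot: [2.109, 2.327, 0.005]
contact_force: [0.1, 0.8, -0.8]
opening: 0.0511
```

```bash
python3 - <<'E'
from h import *
q,o=held('flol',-.03,.03); r=rect(q); print('ztop',np.percentile(q[:,2],[1,5,50,95]),'rect tool mm',r)
print(o['tool_pos'],yaw(o),o['opening'],o['contact_force'])
go2(o,pan(0,.09),.0481,PYAW,r[0]/1000)
E
```

```text
ztop [0.00832176 0.00879651 0.01094478 0.02137545] rect tool mm (array([-0.7,  1.6]), array([53.5, 53.7]), 89.9)
[0.54182722 0.34346816 0.11120911] 5.6254942293677015 0.05106969148360269 [ 0.09028205  0.81420511 -0.83844953]
turn 0.363 rad; shift cm x -45.85 y 16.27 z(down) 6.31; target [ 0.5786 -0.1417]
```

Call:
jog_arm(deltas=[[0, 0, 0.09, 0, 0, -1.5, 0.4], [0, 0, 0.09, 0, 0, -1.5, 0.4], [0, 0, 0.09, 0, 0, 0, 0.4], [0, 0, 0.093, 0, 0, 0, 0.4], [0, 0, 0, -3, 1, 0, 0.4], [0, 0, 0, -3.7, 1.3, 0, 0.4], [0, 0, 0, -3.7, 1.3, 0, 0.4], [0, 0, 0, -3.7, 1.3, 0, 0.4], [0, 0, 0, -3.7, 1.3, 0, 0.4], [0, 0, 0, -3.7, 1.3, 0, 0.4], [0, 0, 0, -3.7, 1.3, 0, 0.4], [0, 0, 0, -3.7, 1.3, 0, 0.4]])

```text
t: 12.6
tool_pos: [0.5611, 0.0358, 0.1368]
tool_rot: [-2.493, -1.907, 0.004]
contact_force: [0.9, -0.4, -0.4]
opening: 0.0512
```

Call:
jog_arm(deltas=[[0, 0, 0, -3.7, 1.3, 0, 0.4], [0, 0, 0, -3.7, 1.3, 0, 0.4], [0, 0, 0, -3.7, 1.3, 0, 0.4], [0, 0, 0, -3, 1.3, 1, 0.4], [0, 0, 0, -2, 1, 2, 0.4], [0, 0, 0, 0, 0, 1.5, 0.4], [0, 0, 0, 0, 0, 0, 0.4], [0, 0, 0, 0, 0, 0, 0.4]])

```text
t: 13.27
tool_pos: [0.5783, -0.1334, 0.0911]
tool_rot: [-2.492, -1.905, 0.005]
contact_force: [-0.4, -0.0, 0.1]
opening: 0.0512
```

```bash
python3 - <<'E'
from h import *
from station import ctrl
o=ctrl.get_obs();print(o['tool_pos'],yaw(o)); go2(o,pan(0,.09),.0481,PYAW,(-.0007,.0014))
E
```

```text
[ 0.57834586 -0.13343928  0.0911471 ] -15.206510081119223
turn -0.000 rad; shift cm x -0.79 y 0.26 z(down) 4.30; target [ 0.5788 -0.1417]
```

Call:
jog_arm(deltas=[[0, 0, 0, -0.8, 0.2, 1, 0.4], [0, 0, 0, 0, 0, 2, 0.4], [0, 0, 0, 0, 0, 0.9, 0.4], [0, 0, 0, 0, 0, 0, 0.4], [0, 0, 0, 0, 0, 0, 0.4]])

```text
t: 13.68
tool_pos: [0.5799, -0.1418, 0.0547]
tool_rot: [-2.494, -1.909, 0.001]
contact_force: [-0.3, 0.3, -1.1]
opening: 0.051
```

```bash
python3 - <<'E'
from h import *
im,d,C,o=shot('wrist','f2'); print(o['tool_pos'],yaw(o),o['contact_force']); go2(o,pan(0,.09),.0481,PYAW,(-.0007,.0014))
P,p=panfit(data=(im,d,C))
E
```

```text
[ 0.57985189 -0.14180087  0.05465332] -15.136314372151967 [-0.32504934  0.31317984 -1.06734671]
turn 0.001 rad; shift cm x -0.02 y -0.10 z(down) 0.66; target [ 0.5788 -0.1417]
{'y45': (797, np.float64(-1.6), 'slope deg -0.2'), 'y135': (3947, np.float64(0.5), 'slope deg -0.2'), 'x-45@90': (1886, np.float64(0.5), '0.6'), 'x45@90': (1855, np.float64(0.0), '-0.5')}
```

Call:
jog_arm(deltas=[[0, 0, 0, 0, -0.1, 0.4, 0.4], [0, 0, 0, 0, 0, 0.2, 0.4], [0, 0, 0, 0, 0, 0.1, 0.4], [0, 0, 0, 0, 0, 0, 0.4], [0, 0, 0, 0, 0, 0, 0.4]])

```text
t: 14.15
tool_pos: [0.5794, -0.1421, 0.0483]
tool_rot: [2.495, 1.908, 0.0]
contact_force: [0.6, 0.7, -0.7]
opening: 0.051
```

Call:
jog_arm(deltas=[[0, 0, 0, 0.02, -0.05, 0.07, 0.4], [0, 0, 0, 0, 0, 0.07, 0.4], [0, 0, 0, 0, 0, 0, 0.4]])

```text
t: 14.4
tool_pos: [0.5794, -0.1421, 0.0481]
tool_rot: [2.495, 1.908, 0.0]
contact_force: [-2.6, 0.1, 6.7]
opening: 0.0509
```

Contact. Release, rise and check.

Call:
jog_arm(deltas=[[0, 0, 0, 0, 0, 0, 0.85], [0, 0, 0, 0, 0, 0, 0.85], [0, 0, 0, 0, 0, 0, 0.85], [0, 0, 0, 0, 0, 0, 0.85], [0, 0, 0, 0, 0, -2, 0.85], [0, 0, 0, 0, 0, -3, 1], [0, 0, 0, 0, 0, -3, 1], [0, 0, 0, 0, 0, -2.5, 1], [0, 0, 0, 0, 0, 0, 1], [0, 0, 0, 0, 0, 0, 1]])

```text
t: 15.23
tool_pos: [0.5801, -0.1422, 0.1539]
tool_rot: [2.492, 1.906, 0.004]
contact_force: [-0.2, 0.6, -0.0]
opening: 0.0854
```

```bash
python3 - <<'E'
from h import *
im,d,C,o=shot('wrist','pl2'); P,p=panfit(data=(im,d,C)); piece_on_panel(P,p,90); piece_on_panel(P,p,0)
print(o['tool_pos']); go2(o,[.548,.178],.15,3.7)
E
```

```text
{'y-45': (980, np.float64(0.8), 'slope deg -0.4'), 'y45': (1153, np.float64(0.7), 'slope deg 0.1'), 'y135': (1517, np.float64(0.6), 'slope deg -0.1'), 'x-45@-90': (297, np.float64(0.6), '-0.3'), 'x-45@0': (947, np.float64(0.5), '-0.0'), 'x-45@90': (1264, np.float64(0.5), '-0.1'), 'x45@-90': (304, np.float64(-0.1), '0.4'), 'x45@0': (936, np.float64(-0.1), '0.0'), 'x45@90': (1271, np.float64(-0.1), '-0.1')}
piece in field 90: ((0.18087005615234375, 0.20846939086914062), (52.814537048339844, 52.196250915527344), 89.96631622314453) ((0.28687408566474915, 0.04483712464570999), 36.7856330871582)
piece in field 0: ((0.5001792907714844, -0.04521369934082031), (55.840274810791016, 54.785091400146484), 87.78079986572266) ((0.7002804279327393, -0.2468547821044922), 28.734344482421875)
[ 0.58005044 -0.14217657  0.15389697]
turn -0.329 rad; shift cm x 32.16 y -1.13 z(down) 0.39; target [0.548 0.178]
```

Both are well centred. Next is the leaf.

Call:
jog_arm(deltas=[[0, 0, -0.085, 0, 0, 0, 1], [0, 0, -0.085, 0, 0, 0, 1], [0, 0, -0.08, 0, 0, 0, 1], [0, 0, -0.079, 0, 0, 0, 1], [0, 0, 0, 3, -0.1, 0, 1], [0, 0, 0, 4, -0.1, 0, 1], [0, 0, 0, 4, -0.1, 0, 1], [0, 0, 0, 4, -0.2, 0, 1], [0, 0, 0, 4, -0.2, 0, 1], [0, 0, 0, 4, -0.2, 0, 1], [0, 0, 0, 4, -0.2, 0, 1], [0, 0, 0, 4, -0.2, 0, 1]])

```text
t: 16.28
tool_pos: [0.544, 0.1684, 0.1491]
tool_rot: [-2.148, -2.289, 0.005]
contact_force: [0.9, -0.3, -0.9]
opening: 0.0856
```

Call:
jog_arm(deltas=[[0, 0, 0, 2, 0, 0, 0.75], [0, 0, 0, 0.5, 0, 0, 0.75], [0, 0, 0, 0, 0, 0, 0.75], [0, 0, 0, 0, 0, 0, 0.75]])

```text
t: 16.62
tool_pos: [0.5437, 0.191, 0.1501]
tool_rot: [-2.148, -2.291, 0.004]
contact_force: [-0.1, -1.6, 0.0]
opening: 0.0643
```

```bash
python3 - <<'E'
from h import *
r,o=pick('leaf',0,[.548,.182]); a=r[2] if r[1][0]<r[1][1] else r[2]-90; print(a); go2(o,r[0]/1000,.032,a)
E
```

```text
leaf (array([547.7, 182. ]), array([36. , 63.6]), 3.5) box [ 296  203   55   94 4293] ztop 0.02758835899408862
[0.54372082 0.19100288 0.15007929] 3.673192236945551
3.5
turn 0.003 rad; shift cm x -0.92 y 0.34 z(down) 11.81; target [0.5477 0.182 ]
```

Call:
jog_arm(deltas=[[0, 0, 0, -0.9, 0.25, 3, 0.75], [0, 0, 0, 0, 0, 3.5, 0.75], [0, 0, 0, 0, 0, 3, 0.75], [0, 0, 0, 0, 0, 1.8, 0.75], [0, 0, 0, 0, 0, 0.8, 0.75], [0, 0, 0, 0, 0, 0, 0.75], [0, 0, 0, 0, 0, 0, 0.2], [0, 0, 0, 0, 0, 0, 0.2], [0, 0, 0, 0, 0, 0, 0.2], [0, 0, 0, 0, 0, 0, 0.2], [0, 0, 0, 0, 0, 0, 0.2], [0, 0, 0, 0, 0, 0, 0.2]])

```text
t: 17.67
tool_pos: [0.5493, 0.1831, 0.033]
tool_rot: [2.147, 2.29, 0.005]
contact_force: [-0.6, -0.9, 6.3]
opening: 0.0354
```

Call:
jog_arm(deltas=[[0, 0, 0, 0, 0, 0, 0.2], [0, 0, 0, 0, 0, 0, 0.2], [0, 0, 0, 0, 0, 0, 0.2]])

```text
t: 17.92
tool_pos: [0.5493, 0.1831, 0.033]
tool_rot: [2.147, 2.29, 0.005]
contact_force: [-1.0, -0.8, 6.5]
opening: 0.0354
```

Call:
jog_arm(deltas=[[0, 0, 0, 0, 0, -1, 0.2], [0, 0, 0, 0, 0, -2, 0.2], [0, 0, 0, 0, 0, -3, 0.2], [0, 0, 0, 0, 0, -3, 0.2], [0, 0, 0, 0, 0, 0, 0.2], [0, 0, 0, 0, 0, 0, 0.2]])

```text
t: 18.42
tool_pos: [0.5491, 0.1834, 0.1239]
tool_rot: [2.147, 2.289, 0.007]
contact_force: [-0.2, 0.0, -0.6]
opening: 0.0354
```

```bash
python3 - <<'E'
from h import *
q,o=held('leafl',-.03,.03); r=rect(q); print('ztop',np.percentile(q[:,2],[1,5,50,95]),'rect tool mm',r)
print(o['tool_pos'],yaw(o),o['opening'],o['contact_force'])
go2(o,pan(0,-.09),.0440,PYAW,r[0]/1000)
E
```

```text
ztop [0.00492715 0.00546589 0.0074884  0.01738826] rect tool mm (array([-0.6,  0.9]), array([64.6, 37. ]), 2.3)
[0.54905052 0.18340117 0.12391515] 3.681620016601631 0.035422932933118885 [-0.23973232  0.02124561 -0.63842361]
turn 0.330 rad; shift cm x -48.60 y 11.45 z(down) 7.99; target [ 0.5321 -0.3156]
```

Call:
jog_arm(deltas=[[0, 0, 0.085, 0, 0, 0, 0.2], [0, 0, 0.085, 0, 0, 0, 0.2], [0, 0, 0.08, 0, 0, 0, 0.2], [0, 0, 0.08, 0, 0, 0, 0.2], [0, 0, 0, -3, 0.7, 0, 0.2], [0, 0, 0, -3.8, 0.9, 0, 0.2], [0, 0, 0, -3.8, 0.9, 0, 0.2], [0, 0, 0, -3.8, 0.9, 0, 0.2], [0, 0, 0, -3.8, 0.9, 0, 0.2], [0, 0, 0, -3.8, 0.9, 0, 0.2], [0, 0, 0, -3.8, 0.9, 0, 0.2], [0, 0, 0, -3.8, 0.9, 0, 0.2]])

```text
t: 19.47
tool_pos: [0.5354, -0.1223, 0.1186]
tool_rot: [-2.494, -1.905, 0.003]
contact_force: [0.8, 0.2, 0.3]
opening: 0.0351
```

Call:
jog_arm(deltas=[[0, 0, 0, -3.8, 0.9, 0, 0.2], [0, 0, 0, -3.8, 0.9, 0, 0.2], [0, 0, 0, -3.8, 0.9, 0, 0.2], [0, 0, 0, -3.8, 0.9, 0, 0.2], [0, 0, 0, -2.5, 0.8, 1.5, 0.2], [0, 0, 0, 0, 0, 1.5, 0.2], [0, 0, 0, 0, 0, 0, 0.2], [0, 0, 0, 0, 0, 0, 0.2]])

```text
t: 20.13
tool_pos: [0.5312, -0.3021, 0.0876]
tool_rot: [-2.492, -1.903, 0.002]
contact_force: [0.2, 0.1, -1.8]
opening: 0.0353
```

```bash
python3 - <<'E'
from h import *
from station import ctrl
o=ctrl.get_obs();print(o['tool_pos'],yaw(o)); go2(o,pan(0,-.09),.0440,PYAW,(-.0006,.001))
q,o=held('leafl2',-.03,.03); r=rect(q); print(r); t=q[q[:,2]<np.percentile(q[:,2],60)]; u,s,v=np.linalg.svd(t[:,:2]-t[:,:2].mean(0),full_matrices=False); print(v[0])
E
```

```text
[ 0.53122666 -0.30212972  0.08762424] -15.26625306074397
turn -0.001 rad; shift cm x -1.28 y 0.43 z(down) 4.36; target [ 0.532  -0.3156]
(array([-0.1,  1.7]), array([37.1, 64.3]), 89.6)
[-0.99997816  0.00660968]
```

Call:
jog_arm(deltas=[[0, 0, 0, -1.3, 0.3, 1, 0.2], [0, 0, 0, 0, 0, 2, 0.2], [0, 0, 0, 0, 0, 0.9, 0.2], [0, 0, 0, 0, 0, 0, 0.2], [0, 0, 0, 0, 0, 0, 0.2]])

```text
t: 20.6
tool_pos: [0.5324, -0.3156, 0.0514]
tool_rot: [-2.494, -1.908, 0.0]
contact_force: [-0.1, -0.1, -0.4]
opening: 0.0354
```

```bash
python3 - <<'E'
from h import *
from station import ctrl
o=ctrl.get_obs();print(o['tool_pos'],yaw(o)); go2(o,pan(0,-.09),.0440,PYAW,(-.0004,.0012))
E
```

```text
[ 0.53244359 -0.31556831  0.05138294] -15.175406006610464
turn 0.000 rad; shift cm x -0.04 y -0.06 z(down) 0.74; target [ 0.5317 -0.3158]
```

Call:
jog_arm(deltas=[[0, 0, 0, -0.03, -0.06, 0.4, 0.2], [0, 0, 0, 0, 0, 0.25, 0.2], [0, 0, 0, 0, 0, 0.1, 0.2], [0, 0, 0, 0, 0, 0, 0.2], [0, 0, 0, 0, 0, 0, 0.2]])

```text
t: 21.02
tool_pos: [0.5321, -0.3169, 0.0445]
tool_rot: [2.496, 1.907, 0.0]
contact_force: [-0.9, -0.6, -0.6]
opening: 0.0351
```

Call:
jog_arm(deltas=[[0, 0, 0, 0.1, -0.05, 0.07, 0.2], [0, 0, 0, 0, 0, 0.07, 0.2], [0, 0, 0, 0, 0, 0, 0.2]])

```text
t: 21.27
tool_pos: [0.5321, -0.3162, 0.044]
tool_rot: [2.496, 1.907, 0.0]
contact_force: [-2.8, 1.1, 4.6]
opening: 0.0353
```

Call:
jog_arm(deltas=[[0, 0, 0, 0, 0, 0, 0.65], [0, 0, 0, 0, 0, 0, 0.65], [0, 0, 0, 0, 0, 0, 0.65], [0, 0, 0, 0, 0, 0, 0.65], [0, 0, 0, 0, 0, -2, 0.65], [0, 0, 0, 0, 0, -3, 1], [0, 0, 0, 0, 0, -3, 1], [0, 0, 0, 0, 0, -2.5, 1], [0, 0, 0, 0, 0, 0, 1], [0, 0, 0, 0, 0, 0, 1]])

```text
t: 22.1
tool_pos: [0.5328, -0.3166, 0.1501]
tool_rot: [2.493, 1.905, 0.002]
contact_force: [0.5, 0.2, -0.9]
opening: 0.0853
```

```bash
python3 - <<'E'
from h import *
im,d,C,o=shot('wrist','pl3'); P,p=panfit(data=(im,d,C)); [piece_on_panel(P,p,y) for y in(-90,0)]
m=(P[...,2]>.030)&(P[...,2]<.046)&(abs(p[...,0])<45)&(abs(p[...,1]+90)<45); q=p[m]; u,s,v=np.linalg.svd(q-q.mean(0),full_matrices=False); print('axis',v[0])
print(o['tool_pos']); go2(o,[.446,.205],.15,0)
E
```

```text
{'y-135': (1301, np.float64(0.1), 'slope deg -0.2'), 'y-45': (1502, np.float64(0.1), 'slope deg 0.0'), 'y45': (2164, np.float64(-0.4), 'slope deg -0.1'), 'x-45@-90': (1297, np.float64(0.4), '-0.1'), 'x-45@0': (1821, np.float64(0.4), '0.1'), 'x45@-90': (1288, np.float64(-0.2), '-0.0'), 'x45@0': (1816, np.float64(-0.3), '-0.0')}
piece in field -90: ((0.34003639221191406, -0.03188514709472656), (36.02543640136719, 63.77804946899414), 0.2610485255718231) ((-0.6814447641372681, -0.13977496325969696), 32.06040954589844)
piece in field 0: ((0.3619041442871094, -0.43482208251953125), (55.13240051269531, 55.15419006347656), 1.3513292074203491) ((0.1507820188999176, -0.5031133890151978), 27.975324630737305)
axis [-0.00214994 -0.99999769]
[ 0.53282012 -0.3165907   0.15012643]
turn -0.266 rad; shift cm x 52.16 y -8.68 z(down) 0.01; target [0.446 0.205]
```

View pics/pl3.png

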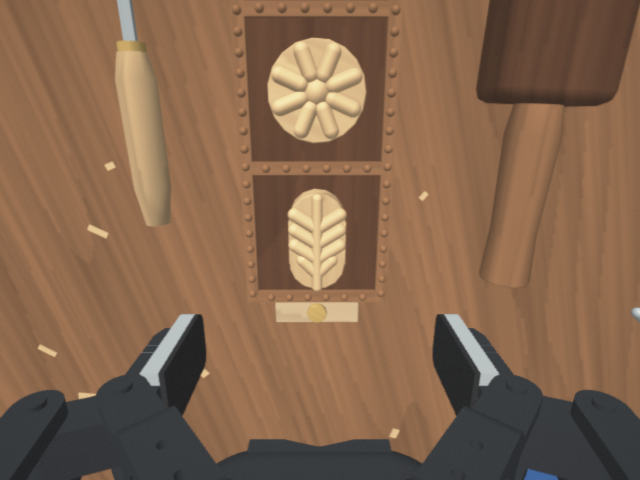

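Pl3 shows the rosette at (317,90) and the leaf at (317,240), centred in their fields. The gouge and mallet are untouched. Next is the long caul.

Call:
jog_arm(deltas=[[0, 0, -0.09, 0, 0, -2, 0.85], [0, 0, -0.09, 0, 0, -1, 0.85], [0, 0, -0.086, 0, 0, -1, 0.85], [0, 0, 0, 3, -0.5, 0, 0.85], [0, 0, 0, 3.9, -0.6, 0, 0.85], [0, 0, 0, 3.9, -0.6, 0, 0.85], [0, 0, 0, 3.9, -0.6, 0, 0.85], [0, 0, 0, 3.9, -0.6, 0, 0.85], [0, 0, 0, 3.9, -0.6, 0, 0.85], [0, 0, 0, 3.9, -0.6, 0, 0.85], [0, 0, 0, 3.9, -0.6, 0, 0.85], [0, 0, 0, 3.9, -0.6, 0, 0.85]])

```text
t: 23.15
tool_pos: [0.4768, 0.028, 0.1854]
tool_rot: [-2.22, -2.219, 0.004]
contact_force: [1.1, 1.4, -0.3]
opening: 0.0725
```

Call:
jog_arm(deltas=[[0, 0, 0, 3.8, -0.7, 0, 0.85], [0, 0, 0, 3.8, -0.7, 0, 0.85], [0, 0, 0, 3.8, -0.7, 0, 0.85], [0, 0, 0, 3.8, -0.7, 0, 0.85], [0, 0, 0, 2.7, -0.7, 0, 0.85], [0, 0, 0, 0, 0, 0, 0.85], [0, 0, 0, 0, 0, 0, 0.85]])

```text
t: 23.73
tool_pos: [0.4422, 0.206, 0.1855]
tool_rot: [-2.217, -2.224, 0.006]
contact_force: [0.1, 0.0, -0.3]
opening: 0.0726
```

```bash
python3 - <<'E'
from h import *
r,o=pick('caul',0,[.446,.205],.02); a=r[2] if r[1][0]<r[1][1] else r[2]-90; print(a); go2(o,r[0]/1000,.036,a)
E
```

```text
caul (array([445.1, 205.5]), array([ 50.2, 240.8]), 0.9) box [  282    45    78   320 22012] ztop 0.028761871222739915
[0.44218207 0.20601701 0.18550499] 0.185613352776208
0.9
turn -0.012 rad; shift cm x -0.06 y 0.29 z(down) 14.95; target [0.4451 0.2055]
```

View pics/caul.png

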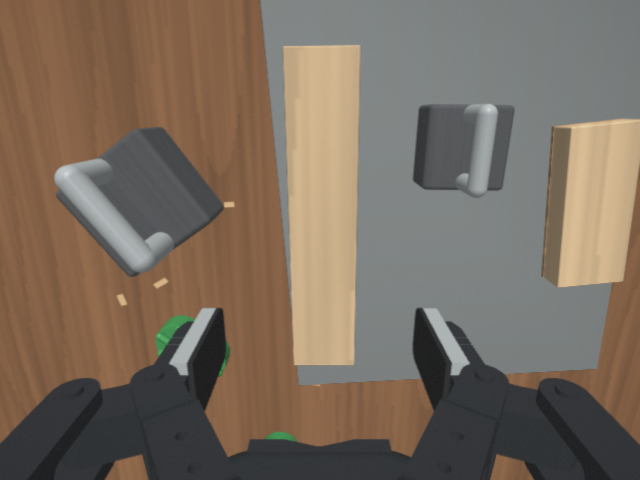

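Picture shows the full-length long caul from (322,45) to (323,365), 240 mm, clear of the large weight at (140,200). Grip it at the centre.

Call:
jog_arm(deltas=[[0, 0, -0.012, -0.05, 0.2, 3, 0.85], [0, 0, 0, 0, 0, 4, 0.85], [0, 0, 0, 0, 0, 3.5, 0.85], [0, 0, 0, 0, 0, 2.7, 0.85], [0, 0, 0, 0, 0, 1.4, 0.85], [0, 0, 0, 0, 0, 0.7, 0.85], [0, 0, 0, 0, 0, 0, 0.35], [0, 0, 0, 0, 0, 0, 0.35], [0, 0, 0, 0, 0, 0, 0.35], [0, 0, 0, 0, 0, 0, 0.35], [0, 0, 0, 0, 0, 0, 0.35], [0, 0, 0, 0, 0, 0, 0.35]], grip_force=60)

```text
t: 24.78
tool_pos: [0.4462, 0.2048, 0.0355]
tool_rot: [2.208, 2.234, 0.002]
contact_force: [0.3, -0.7, 2.5]
opening: 0.0481
```

Call:
jog_arm(deltas=[[0, 0, 0, 0, 0, 0, 0.35], [0, 0, 0, 0, 0, 0, 0.35]])

```text
t: 24.95
tool_pos: [0.4462, 0.2049, 0.0355]
tool_rot: [2.208, 2.234, 0.001]
contact_force: [-0.1, -0.9, 1.7]
opening: 0.0485
```

Call:
jog_arm(deltas=[[0, 0, 0, 0, 0, -1, 0.35], [0, 0, 0, 0, 0, -2, 0.35], [0, 0, 0, 0, 0, -3, 0.35], [0, 0, 0, 0, 0, -3.5, 0.35], [0, 0, 0, 0, 0, -2, 0.35], [0, 0, 0, 0, 0, 0, 0.35], [0, 0, 0, 0, 0, 0, 0.35]])

```text
t: 25.53
tool_pos: [0.4466, 0.205, 0.1515]
tool_rot: [2.207, 2.234, 0.005]
contact_force: [0.2, -0.5, -3.1]
opening: 0.0485
```

```bash
cat >> h.py <<'E'
def heldcaul(tag):
    im,d,C,o=shot('wrist',tag); P=hgt(im,d,C); M=R.from_rotvec(o['tool_rot']).as_matrix(); Tt=(P-o['tool_pos'])@M
    m=(d>0)&(Tt[...,2]>-.012)&(Tt[...,2]<.022)&(abs(Tt[...,0])<.14)&(abs(Tt[...,1])<.034)&(cv2.cvtColor(im,cv2.COLOR_RGB2HSV)[...,1]>60)&(im[...,0]>120)
    n,L,S,_=cv2.connectedComponentsWithStats(m.astype(np.uint8)); i=1+np.argmax(S[1:,4]); q=Tt[L==i]; print('box',S[i],'rect',rect(q),'top',np.percentile(q[:,2],[5,50,95]),'x',q[:,0].min(),q[:,0].max())
    f=np.polyfit(q[:,0],q[:,2],1); print('pitch deg',np.degrees(f[0])); return q,o
E
python3 - <<'E'
from h import *
q,o=heldcaul('caull'); print(o['tool_pos'],yaw(o),o['opening']); go2(o,pan(0,0),.0705,PYAW)
E
```

```text
box [  233     0   172   446 64380] rect (array([28.4,  1.1]), array([ 50.6, 162.6]), 89.9) top [0.00679898 0.00779459 0.00881323] x -0.052933100625234104 0.10971826743467754
pitch deg 0.02320757344630778
[0.44655874 0.20502739 0.15146932] 0.6954996135233427 0.04854095102152449
turn 0.277 rad; shift cm x -39.06 y 22.00 z(down) 8.10; target [ 0.5564 -0.2296]
```

Call:
jog_arm(deltas=[[0, 0, 0.093, 0, 0, 0, 0.35], [0, 0, 0.092, 0, 0, 0, 0.35], [0, 0, 0.092, 0, 0, 0, 0.35], [0, 0, 0, -2, 1.1, 0, 0.35], [0, 0, 0, -3.3, 1.85, 0, 0.35], [0, 0, 0, -3.3, 1.85, 0, 0.35], [0, 0, 0, -3.3, 1.85, 0, 0.35], [0, 0, 0, -3.3, 1.85, 0, 0.35], [0, 0, 0, -3.3, 1.85, 0, 0.35], [0, 0, 0, -3.3, 1.85, 0, 0.35], [0, 0, 0, -3.3, 1.85, 0, 0.35], [0, 0, 0, -3.3, 1.85, 0, 0.35]])

```text
t: 26.58
tool_pos: [0.5232, -0.1124, 0.1467]
tool_rot: [-2.492, -1.905, 0.004]
contact_force: [0.1, -0.2, -1.2]
opening: 0.0484
```

Call:
jog_arm(deltas=[[0, 0, 0, -3.3, 1.85, 0, 0.35], [0, 0, 0, -3.3, 1.85, 0, 0.35], [0, 0, 0, -2.5, 1.4, 0, 0.35], [0, 0, 0, -1.2, 0.7, 1.5, 0.35], [0, 0, 0, 0, 0, 2, 0.35], [0, 0, 0, 0, 0, 1.5, 0.35], [0, 0, 0, 0, 0, 0, 0.35], [0, 0, 0, 0, 0, 0, 0.35]])

```text
t: 27.25
tool_pos: [0.5516, -0.2244, 0.0962]
tool_rot: [-2.49, -1.904, 0.004]
contact_force: [-0.6, 0.0, -1.0]
opening: 0.048
```

```bash
python3 - <<'E'
from h import *
q,o=heldcaul('caul3'); print(o['tool_pos'],yaw(o),o['opening'],o['contact_force']); go2(o,pan(0,0),.0705,PYAW,(.0005,.0012))
E
```

```text
box [  233     0   172   446 64404] rect (array([28.8,  1.1]), array([ 50.5, 162.7]), 89.8) top [0.00680423 0.00780247 0.00881875] x -0.0525664237094025 0.1100438453290404
pitch deg 0.02178691913223501
[ 0.55164228 -0.22444692  0.09619672] -15.189474969820267 0.04797597785840069 [-0.61896006  0.03228848 -1.04849525]
turn 0.000 rad; shift cm x -0.42 y 0.47 z(down) 2.57; target [ 0.5551 -0.2298]
```

Call:
jog_arm(deltas=[[0, 0, 0, -0.4, 0.45, 0.8, 0.35], [0, 0, 0, 0, 0, 0.8, 0.35], [0, 0, 0, 0, 0, 0.4, 0.35], [0, 0, 0, 0, 0, 0, 0.35], [0, 0, 0, 0, 0, 0, 0.35]])

```text
t: 27.72
tool_pos: [0.5569, -0.2304, 0.0794]
tool_rot: [-2.495, -1.908, 0.001]
contact_force: [-0.4, -0.4, -2.7]
opening: 0.0483
```

```bash
python3 - <<'E'
from h import *
from station import ctrl
o=ctrl.get_obs(); print(o['tool_pos'],yaw(o),R.from_rotvec(o['tool_rot']).as_matrix()[:,2].round(4),o['contact_force']); go2(o,pan(0,0),.0705,PYAW,(.0005,.0012))
E
```

```text
[ 0.55687561 -0.23042966  0.07938563] -15.175231231107912 [-7.e-04  4.e-04 -1.e+00] [-0.41825893 -0.38271647 -2.67586287]
turn 0.000 rad; shift cm x 0.02 y -0.19 z(down) 0.89; target [ 0.5551 -0.2298]
```

Call:
jog_arm(deltas=[[0, 0, 0, 0.05, -0.15, 0.4, 0.35], [0, 0, 0, 0, 0, 0.2, 0.35], [0, 0, 0, 0, 0, 0.1, 0.35], [0, 0, 0, 0, 0, 0, 0.35], [0, 0, 0, 0, 0, 0, 0.35]])

```text
t: 28.13
tool_pos: [0.5558, -0.2298, 0.0728]
tool_rot: [-2.495, -1.909, 0.0]
contact_force: [0.5, 0.1, -1.0]
opening: 0.0484
```

Call:
jog_arm(deltas=[[0, 0, 0, 0, -0.06, 0.1, 0.35], [0, 0, 0, 0, 0, 0.07, 0.35], [0, 0, 0, 0, 0, 0.05, 0.35], [0, 0, 0, 0, 0, 0, 0.35]])

```text
t: 28.47
tool_pos: [0.5552, -0.2296, 0.0705]
tool_rot: [-2.495, -1.908, -0.0]
contact_force: [-0.4, 0.4, -1.7]
opening: 0.0484
```

Call:
jog_arm(deltas=[[0, 0, 0, 0, 0, 0.06, 0.35], [0, 0, 0, 0, 0, 0.05, 0.35], [0, 0, 0, 0, 0, 0, 0.35]])

```text
t: 28.72
tool_pos: [0.5554, -0.2297, 0.0704]
tool_rot: [-2.495, -1.909, 0.0]
contact_force: [-1.8, 1.3, 5.1]
opening: 0.0483
```

Call:
jog_arm(deltas=[[0, 0, 0, 0, 0, 0, 0.8], [0, 0, 0, 0, 0, 0, 0.8], [0, 0, 0, 0, 0, 0, 0.8], [0, 0, 0, 0, 0, 0, 0.8], [0, 0, 0, 0, 0, -2, 0.8], [0, 0, 0, 0, 0, -3, 1], [0, 0, 0, 0, 0, -4, 1], [0, 0, 0, 0, 0, -4, 1], [0, 0, 0, 0, 0, -2, 1], [0, 0, 0, 0, 0, 0, 1], [0, 0, 0, 0, 0, 0, 1]])

```text
t: 29.63
tool_pos: [0.5561, -0.2301, 0.2215]
tool_rot: [2.492, 1.906, 0.002]
contact_force: [-1.0, -0.2, -0.0]
opening: 0.0853
```

```bash
cat >> h.py <<'E'
def caulcheck(P,p,d):
    m=(d>0)&(P[...,2]>.055)&(P[...,2]<.07)&(abs(p[...,0])<45)&(abs(p[...,1])<135); q=p[m]; print('caul',cv2.minAreaRect(q.astype(np.float32))); 
    z=P[m][:,2]; print('tilt deg',np.degrees(np.polyfit(q[:,1]/1000,z,1)[0]),np.degrees(np.polyfit(q[:,0]/1000,z,1)[0]),'z',np.median(z))
E
python3 - <<'E'
from h import *
im,d,C,o=shot('wrist','pl4'); P,p=panfit(data=(im,d,C)); caulcheck(P,p,d); print(o['tool_pos']); go2(o,[.541,.262],.15,-.9)
E
```

```text
{'y-135': (137, np.float64(1.0), 'slope deg -0.4'), 'y-45': (161, np.float64(0.6), 'slope deg -0.1'), 'y45': (183, np.float64(0.2), 'slope deg -0.3'), 'y135': (1337, np.float64(0.0), 'slope deg 0.1'), 'x-45@-90': (647, np.float64(0.4), '-0.1'), 'x-45@0': (839, np.float64(0.4), '0.1'), 'x-45@90': (1085, np.float64(0.3), '-0.1'), 'x45@-90': (651, np.float64(-0.1), '-0.2'), 'x45@0': (838, np.float64(-0.2), '0.0'), 'x45@90': (1090, np.float64(-0.2), '0.1')}
caul ((0.3166160583496094, 1.5438919067382812), (50.13822555541992, 239.79507446289062), 0.204830139875412)
tilt deg -0.01326406932828492 0.013240630906050018 z 0.06267456475599797
[ 0.55610314 -0.23013458  0.22154017]
turn -0.249 rad; shift cm x 49.18 y -2.28 z(down) 7.15; target [0.541 0.262]
```

View pics/pl4.png

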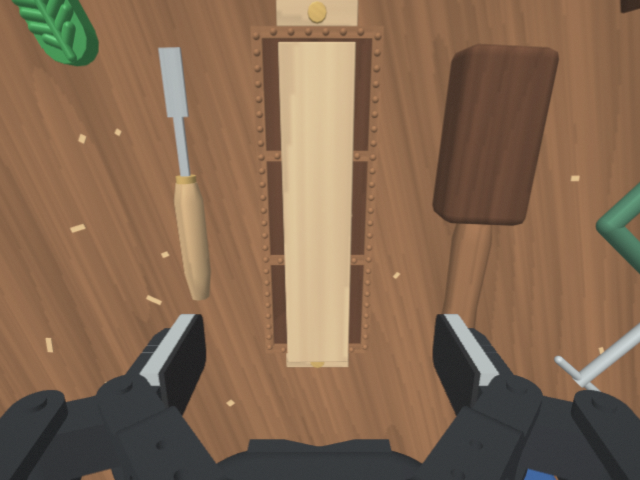

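The caul is level and within 1.5 mm of the panel axis. Next is the weight.

Call:
jog_arm(deltas=[[0, 0, -0.09, 0, 0, 1, 1], [0, 0, -0.08, 0, 0, 1.5, 1], [0, 0, -0.079, 0, 0, 1, 1], [0, 0, 0, 3, -0.1, 0, 1], [0, 0, 0, 4, -0.2, 0, 0.6], [0, 0, 0, 4, -0.2, 0, 0.6], [0, 0, 0, 4, -0.2, 0, 0.6], [0, 0, 0, 4, -0.2, 0, 0.6], [0, 0, 0, 4, -0.2, 0, 0.6], [0, 0, 0, 4, -0.2, 0, 0.6], [0, 0, 0, 4, -0.2, 0, 0.6], [0, 0, 0, 4, -0.2, 0, 0.6]])

```text
t: 30.68
tool_pos: [0.5418, 0.1224, 0.1815]
tool_rot: [-2.237, -2.201, 0.006]
contact_force: [1.1, 0.5, 0.3]
opening: 0.051
```

Call:
jog_arm(deltas=[[0, 0, 0, 4, -0.2, 0, 0.6], [0, 0, 0, 4, -0.2, 0, 0.6], [0, 0, 0, 4, -0.2, 0, 0.6], [0, 0, 0, 3, 0, 0, 0.6], [0, 0, 0, 1.5, 0, 0, 0.6], [0, 0, 0, 0, 0, 0, 0.6], [0, 0, 0, 0, 0, 0, 0.6]])

```text
t: 31.27
tool_pos: [0.5395, 0.2853, 0.1823]
tool_rot: [-2.237, -2.204, 0.006]
contact_force: [-0.7, 0.1, 0.5]
opening: 0.0511
```

```bash
python3 - <<'E'
from h import *
r,o=pick('wt',0,[.541,.262],.03,.075)
im,d,C=load('wt'); P=hgt(im,d,C); near=np.hypot(P[...,0]-.541,P[...,1]-.262)<.05
for lo,hi in((.030,.041),(.055,.072)): 
    Q=P[near&(d>0)&(P[...,2]>lo)&(P[...,2]<hi)]; print(lo,rect(Q),np.percentile(Q[:,2],95))
c,s,a=rect(P[near&(d>0)&(P[...,2]>.055)&(P[...,2]<.072)]); a=a if s[0]<s[1] else a-90; print(a); go2(o,c/1000,.064,a)
E
```

```text
wt (array([541.4, 262.6]), array([55.6, 56.1]), 89.4) box [ 282  220   79   93 5936] ztop 0.06648315836556672
[0.53953621 0.28533755 0.18234611] -0.8492364688949667
0.03 (array([541.4, 262.7]), array([55.5, 56.1]), 89.4) 0.038720639685459766
0.055 (array([541.5, 262.6]), array([55.6, 12. ]), 89.0) 0.0672760178760052
-1.0
turn 0.003 rad; shift cm x -2.27 y 0.24 z(down) 11.83; target [0.5415 0.2626]
```

View pics/wt.png

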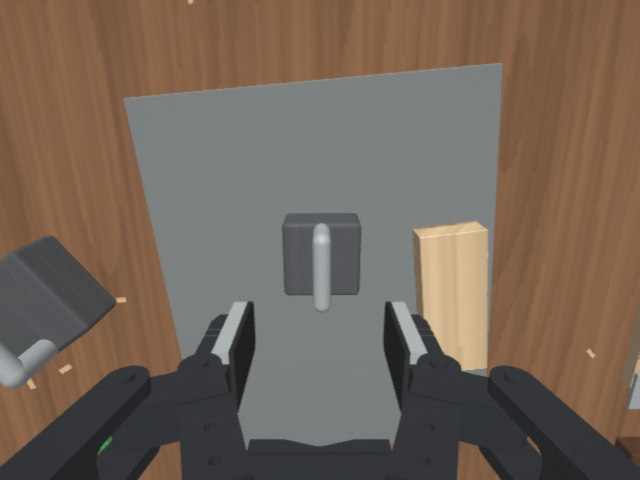

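The weight at (322,253) measures 56×56 mm with a 12 mm bar, so it is the middle-sized one. Descending onto the bar.

Call:
jog_arm(deltas=[[0, 0, 0, -2.3, 0.15, 2, 0.6], [0, 0, 0, 0, 0, 3.5, 0.6], [0, 0, 0, 0, 0, 3, 0.6], [0, 0, 0, 0, 0, 2, 0.6], [0, 0, 0, 0, 0, 1.2, 0.6], [0, 0, 0, 0, 0, 0, 0.6], [0, 0, 0, 0, 0, 0, 0.6]])

```text
t: 31.9
tool_pos: [0.5417, 0.2616, 0.0674]
tool_rot: [-2.24, -2.202, 0.001]
contact_force: [-0.7, 0.4, 0.6]
opening: 0.051
```

Call:
jog_arm(deltas=[[0, 0, 0, 0.1, -0.05, 0.25, 0.6], [0, 0, 0, 0, 0, 0, 0], [0, 0, 0, 0, 0, 0, 0], [0, 0, 0, 0, 0, 0, 0], [0, 0, 0, 0, 0, 0, 0], [0, 0, 0, 0, 0, 0, 0], [0, 0, 0, 0, 0, 0, 0], [0, 0, 0, 0, 0, 0, 0], [0, 0, 0, 0, 0, 0, 0], [0, 0, 0, 0, 0, 0, 0]], grip_force=100)

```text
t: 32.73
tool_pos: [0.541, 0.2641, 0.0661]
tool_rot: [-2.238, -2.204, 0.0]
contact_force: [-4.9, 0.2, 5.7]
opening: 0.0086
```

Call:
jog_arm(deltas=[[0, 0, 0, 0, 0, -0.5, 0], [0, 0, 0, 0, 0, -1.5, 0], [0, 0, 0, 0, 0, -2, 0], [0, 0, 0, 0, 0, -3, 0], [0, 0, 0, 0, 0, -3, 0], [0, 0, 0, 0, 0, -2, 0], [0, 0, 0, 0, 0, 0, 0], [0, 0, 0, 0, 0, 0, 0]])

```text
t: 33.4
tool_pos: [0.541, 0.2636, 0.1845]
tool_rot: [2.239, 2.203, 0.001]
contact_force: [-0.5, -0.5, -9.2]
opening: 0.0084
```

```bash
python3 - <<'E'
from h import *
im,d,C,o=shot('wrist','wtl'); P=hgt(im,d,C); M=R.from_rotvec(o['tool_rot']).as_matrix(); T=(P-o['tool_pos'])@M
m=(d>0)&(T[...,2]>.022)&(T[...,2]<.037)&(abs(T[...,0])<.05)&(abs(T[...,1])<.05); print(rect(T[m]),np.percentile(T[m][:,2],[10,50,90]))
t=T[m]; A=np.c_[t[:,:2],np.ones(len(t))]; print('plane',np.degrees(np.linalg.lstsq(A[t[:,2]<.034],t[t[:,2]<.034,2],rcond=None)[0][:2]))
print(o['tool_pos'],yaw(o),o['contact_force'],o['opening']); go2(o,pan(0,0),.12,PYAW)
E
```

```text
(array([1.5, 0.2]), array([56.3, 50.3]), 89.7) [0.02752864 0.02869058 0.03083915]
plane [0.84666943 1.37940483]
[0.54103375 0.26359651 0.18454035] -0.915663977532561 [-0.5405893  -0.52887831 -9.18987915] 0.008411632039784565
turn 0.249 rad; shift cm x -47.19 y 14.41 z(down) 6.45; target [ 0.5564 -0.2296]
```

Call:
jog_arm(deltas=[[0, 0, 0.083, 0, 0, 0, 0], [0, 0, 0.083, 0, 0, 0, 0], [0, 0, 0.083, 0, 0, 0, 0], [0, 0, 0, -2, 0.6, 0, 0], [0, 0, 0, -3.3, 1, 0, 0], [0, 0, 0, -3.6, 1.1, 0, 0], [0, 0, 0, -3.6, 1.1, 0, 0], [0, 0, 0, -3.6, 1.1, 0, 0], [0, 0, 0, -3.6, 1.1, 0, 0], [0, 0, 0, -3.6, 1.1, 0, 0], [0, 0, 0, -3.6, 1.1, 0, 0], [0, 0, 0, -3.6, 1.1, 0, 0]])

```text
t: 34.45
tool_pos: [0.5485, -0.0564, 0.1807]
tool_rot: [-2.491, -1.905, 0.006]
contact_force: [2.2, -0.9, -8.0]
opening: 0.0088
```

Call:
jog_arm(deltas=[[0, 0, 0, -3.6, 1.1, 0, 0], [0, 0, 0, -3.6, 1.1, 0, 0], [0, 0, 0, -3.6, 1.1, 0, 0], [0, 0, 0, -3, 0.9, 0, 0], [0, 0, 0, -1.8, 0.6, 0, 0], [0, 0, 0, 0, 0, 1, 0], [0, 0, 0, 0, 0, 1, 0], [0, 0, 0, 0, 0, 0, 0], [0, 0, 0, 0, 0, 0, 0]])

```text
t: 35.2
tool_pos: [0.5545, -0.2162, 0.1611]
tool_rot: [-2.489, -1.906, 0.004]
contact_force: [-0.7, -0.5, -8.1]
opening: 0.0087
```

```bash
python3 - <<'E'
from h import *
from station import ctrl
im,d,C,o=shot('wrist','wt3'); print(o['tool_pos'],yaw(o),R.from_rotvec(o['tool_rot']).as_matrix()[:,2].round(4),o['contact_force']); go2(o,pan(0,.001),.1251,PYAW,(0,.0008))
E
```

```text
[ 0.55449939 -0.21624268  0.16107034] -15.129758823576653 [-0.0061  0.0036 -1.    ] [-0.68336162 -0.45062414 -8.10564264]
turn 0.001 rad; shift cm x -1.14 y 0.45 z(down) 3.60; target [ 0.5559 -0.2284]
```

View pics/wt3.png

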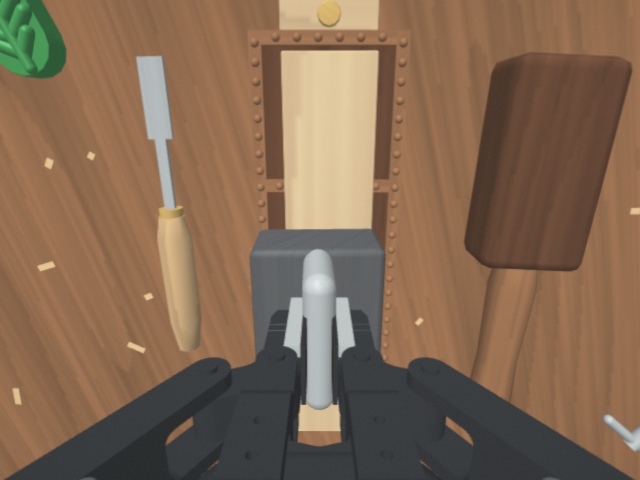

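The weight hangs level over the caul: bar at (318,330), block edges parallel to the panel. Lowering it.

Call:
jog_arm(deltas=[[0, 0, 0, -0.8, 0.3, 0.5, 0], [0, 0, 0, -0.3, 0.1, 0.8, 0], [0, 0, 0, 0, 0, 0.8, 0], [0, 0, 0, 0, 0, 0.4, 0], [0, 0, 0, 0, 0, 0, 0], [0, 0, 0, 0, 0, 0, 0]])

```text
t: 35.75
tool_pos: [0.557, -0.2295, 0.1392]
tool_rot: [-2.494, -1.908, 0.001]
contact_force: [0.1, -0.5, -8.5]
opening: 0.0087
```

```bash
python3 - <<'E'
from h import *
from station import ctrl
o=ctrl.get_obs(); print(o['tool_pos'],yaw(o),R.from_rotvec(o['tool_rot']).as_matrix()[:,2].round(4),o['contact_force']); go2(o,pan(0,.001),.1251,PYAW,(0,.0008))
E
```

```text
[ 0.55702881 -0.22951754  0.13918894] -15.17991536767434 [-1.2e-03  8.0e-04 -1.0e+00] [ 0.11726678 -0.52436631 -8.54241553]
turn 0.000 rad; shift cm x 0.08 y -0.14 z(down) 1.41; target [ 0.5559 -0.2284]
```

Call:
jog_arm(deltas=[[0, 0, 0, 0.08, -0.12, 0.5, 0], [0, 0, 0, 0, 0, 0.3, 0], [0, 0, 0, 0, 0, 0.2, 0], [0, 0, 0, 0, 0, 0.1, 0], [0, 0, 0, 0, 0, 0, 0], [0, 0, 0, 0, 0, 0, 0]])

```text
t: 36.25
tool_pos: [0.5565, -0.2288, 0.129]
tool_rot: [2.495, 1.908, 0.0]
contact_force: [-0.3, -1.0, -7.8]
opening: 0.0089
```

Call:
jog_arm(deltas=[[0, 0, 0, 0, -0.05, 0.1, 0], [0, 0, 0, 0, 0, 0.1, 0], [0, 0, 0, 0, 0, 0.06, 0], [0, 0, 0, 0, 0, 0.04, 0], [0, 0, 0, 0, 0, 0, 0], [0, 0, 0, 0, 0, 0, 0]])

```text
t: 36.75
tool_pos: [0.556, -0.2286, 0.1259]
tool_rot: [-2.495, -1.908, 0.0]
contact_force: [0.2, -0.1, -8.3]
opening: 0.0088
```

Call:
jog_arm(deltas=[[0, 0, 0, 0, 0, 0.05, 0], [0, 0, 0, 0, 0, 0.04, 0], [0, 0, 0, 0, 0, 0, 0]])

```text
t: 37.0
tool_pos: [0.5563, -0.2288, 0.1257]
tool_rot: [2.495, 1.908, 0.0]
contact_force: [0.0, -0.2, -5.5]
opening: 0.0091
```

Call:
jog_arm(deltas=[[0, 0, 0, 0, 0, 0.04, 0], [0, 0, 0, 0, 0, 0.03, 0], [0, 0, 0, 0, 0, 0, 0], [0, 0, 0, 0, 0, 0, 0]])

```text
t: 37.33
tool_pos: [0.5565, -0.2289, 0.1254]
tool_rot: [2.494, 1.908, 0.001]
contact_force: [-1.1, 1.1, 0.0]
opening: 0.0086
```

The caul now carries the whole load. Release and rise.

Call:
jog_arm(deltas=[[0, 0, 0, 0, 0, 0, 0.2], [0, 0, 0, 0, 0, 0, 0.3], [0, 0, 0, 0, 0, 0, 0.4], [0, 0, 0, 0, 0, 0, 0.4], [0, 0, 0, 0, 0, 0, 0.4], [0, 0, 0, 0, 0, -1, 0.4], [0, 0, 0, 0, 0, -2, 0.4], [0, 0, 0, 0, 0, -3, 0.6], [0, 0, 0, 0, 0, -3, 0.6], [0, 0, 0, 0, 0, -2, 0.6], [0, 0, 0, 0, 0, 0, 0.6], [0, 0, 0, 0, 0, 0, 0.6]])

```text
t: 38.33
tool_pos: [0.5569, -0.2291, 0.2371]
tool_rot: [2.492, 1.906, 0.003]
contact_force: [-0.5, -0.9, -0.2]
opening: 0.0516
```

```bash
python3 - <<'E'
from h import *
im,d,C,o=shot('wrist','fin'); P,p=panfit(data=(im,d,C)); caulcheck(P,p,d)
for lo,hi in((.090,.101),(.115,.135)):
    m=(d>0)&(P[...,2]>lo)&(P[...,2]<hi)&(np.abs(p).max(-1)<45); print('weight',lo,cv2.minAreaRect(p[m].astype(np.float32)),np.median(P[m][:,2]))
for n in('scene','side'): shot(n,n+'9')
a,b=cv2.imread('pics/scene9.png'),cv2.imread('pics/side9.png')
cv2.imwrite('pics/fin2.png',np.hstack([cv2.resize(a[120:360,140:460],(400,300)),cv2.resize(b[180:420,260:580],(400,300))]))
print(o['tool_pos'],o['contact_force'])
E
```

```text
{'y-135': (127, np.float64(1.2), 'slope deg -0.1'), 'y45': (177, np.float64(-0.3), 'slope deg 0.2'), 'y135': (1210, np.float64(-0.0), 'slope deg -0.1'), 'x-45@-90': (603, np.float64(0.4), '-0.0'), 'x-45@0': (767, np.float64(0.3), '0.1'), 'x-45@90': (983, np.float64(0.3), '-0.1'), 'x45@-90': (599, np.float64(-0.1), '-0.0'), 'x45@0': (769, np.float64(-0.2), '-0.2'), 'x45@90': (976, np.float64(-0.2), '-0.0')}
caul ((-0.7235279083251953, 1.3235244750976562), (52.537540435791016, 239.9580535888672), 0.1580696851015091)
tilt deg -0.01158021415314564 -0.03657651512761014 z 0.06264954737905326
weight 0.09 ((-0.2079601287841797, -0.681060791015625), (56.01498794555664, 55.93794631958008), 0.11218279600143433) 0.09652240015755051
weight 0.115 ((-0.3436422348022461, -0.5053596496582031), (11.662442207336426, 55.431209564208984), 0.2148895114660263) 0.12459959720246748
[ 0.5569384  -0.22911904  0.23710042] [-0.49787111 -0.92344838 -0.21251444]
```

View pics/fin2.png

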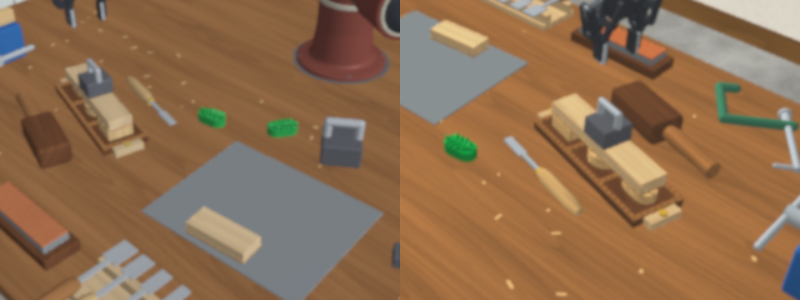

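All is stable: the weight stands upright mid-caul in both views, at (97,78) and (608,120). Handing in.

```bash
python3 -c "
from station import ctrl
print(ctrl.finish_job())"
```

```text
the job is handed in; nothing more can be done
None
```

The dry run is set up and handed in at about 38 s of the 128 s allowed. The square flower is in the left field, the rosette in the middle and the leaf in the right field, lengthwise along the panel. The long caul lies on top of all three, and the middle-sized weight was lowered until the caul carried it, then released.

- **Carvings:** the last wrist-camera checks, taken before the caul went on, put all three within about 0.7 mm of their field centres. The flower and leaf were within about 0.3° of square; I did not measure the rosette's turn after placing it.
- **Caul:** level, within 0.2° of the panel line, and about 1.3 mm off centre lengthwise.
- **Weight:** upright, about 2 mm from the middle of the caul lengthwise.
- **Left alone:** I never touched the mallet, gouge or short caul, and they look undisturbed in the last pictures.

No check failed. The only disagreement was a steady offset of about 1 mm between the wrist camera and the jaws, which I allowed for when placing the pieces.

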